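# Refit the long quick-thread screws of a mould base

### The arm

A 6-joint arm with a two-finger parallel gripper is mounted at the origin on a cart in front of the work surface, level with it; the furniture and walls round the work are solid. World frame = base frame: x ahead of the robot, y to its left, z up, the work surface at z = 0. Lengths are in m, angles in rad, forces in N, time in s.
With the tool pointing down it reaches from about 0.35 to 0.775 m from the base axis. Payload 7.3 kg.
Tool frame: the origin (TCP) lies midway between the tips of the shut fingers; the grasp point (between the pads) lies 19 mm behind it; z points along the fingers, y is the direction in which the jaws open and shut (so a half turn about z gives the same grasp; the last joint's range is limited). The gripper opens to 92 mm and grips with 3 to 60 N. Pads are 19 mm wide; open, the fingers measure 130 mm over their backs; the gripper's body (75 mm by 190 mm) begins 47 mm behind the grasp point.
Start: joints at [1.133, 0.342, 1.524, -0, 1.275, -0.146], TCP at [0.151, 0.503, 0.227] pointing down, gripper open.
Joint ranges: [-2.53, 2.53], [-0.77, 2.02], [0.04, 2.7], [-1, 4.14], [0.28, 2.66], [-3.11, 3.11]. Speed limits (rad/s): [2.57, 2.57, 3.14, 3.14, 3.14, 3.14].

### API

Orientations are given as [roll, pitch, yaw] about the fixed x, y, z axes, in that order (R = Rz(yaw) Ry(pitch) Rx(roll)).
In Python, from cell import robot gives the robot as it stands.
- The arm moves only by the shell command python3 -m crank 'ROWS' [FORCE]. ROWS is a JSON object of lists of equal length, an entry for each row: "claw": the opening, from 0 (shut) to 1 (fully open); "delta_pos": the shift along the tool's x, y, z in units of 25 mm (1.0 is 25 mm), a list of three; "roll": the turn about the tool's z in units of 6 degrees (1.0 is 6 degrees). In form: {"claw": [claw, ...], "delta_pos": [[dx, dy, dz], ...], "roll": [roll, ...]}. A call has exactly 8 rows; each row is the pose to reach, as a shift and turn from the pose commanded when the call began, along the tool's axes at that moment; what a row does not reach only later rows make up. A row lasts 1/12 s, in which the tool goes at most 41.7 mm and 7.16 degrees, less where a joint would pass 70% of its speed; a pose out of reach is approached as far as the arm can. A call with a gripper value outside its range is refused whole. The fingers move at their own pace and stop on an object; FORCE is the grip in N (left out, the last holds). Time passes only in rows, so rows that repeat a pose let the fingers close, or fill a call up. It gives the time, the measured TCP pose, the force and the opening at its end, in the units of the state.
- robot.observe(): the state, without advancing time (a new reading comes with each control period).
- robot.read_camera(name): name is "scene" or "side" or "wrist"; returns a dict with "color" (400x640x3 uint8, blue, green, red), "fx", "fy", "cx", "cy" (pixels), "rvec" (rotation vector, rad) and "tvec" (3), from world to camera coordinates, as OpenCV has them; the wrist camera has in their place "hand_eye" (4x4, takes a point from camera to tool coordinates, whose origin is the TCP and whose axes are the flange's). Camera axes: x right, y down, z forward; pixel columns grow to the right and rows downward; lengths in m; the calibration is good to about 2 mm. The wrist camera is an equidistant fisheye: a pixel r from the principal point sees the ray r / f radians off the axis. A picture is of the moment at which its call begins: read the wrist's pose just before it. There is no depth.
- robot.hand_in(): hands the job in, once; it reports no verdict.
The state is a dict: "time": time; "qpos": joint angles; "qvel": joint speeds; "joint_efforts": joint torques, N m; "tool_pos": TCP position; "tool_rot": TCP orientation; "contact_force": force on the tool from outside, world axes, zero at the start; "torque": the same for the moment, N m; "opening": finger opening in m.
Only numpy, scipy, OpenCV 4.12 (cv2) and the standard library are available. Lean on these libraries where they do the work, as an engineer would, in place of code of your own. Each camera call takes 0.05 s, during which the arm holds its last target.

### The job

First clear the turned steel cups off the mould base (the aluminium block with three deep wells) into the shallow round dish. Then fit every screw from the rack into a well of its own: lower it straight, turn it gently with very little push until its thread drops into the start at the bottom, and screw it clockwise fully home until its flange lies flat on the block. Never force a screw, and leave everything else on the bench where it is.

Things in the scene. Friction and masses are not known exactly. Their poses are not given: they have to be found in the camera images.
- block: Mould base: fixed aluminium block, 150 (x) x 290 (y) x 95 high, on the bench; origin: centre of its underside, z up. Three wells 85 apart in a row along its y. On its top, two short dark grooves beside each well lie along its +x and -x. Each well is a straight bore, diameter 39, with a fixed brass insert deep inside, hard to see, into which the screw's thread must be started by feel.
- well_1 (a point): Centre of the mouth of well 1 of the block, level with its top face; axes as the block's. All wells: The insert's flat upper face lies 64 below the mouth, with a central hole of diameter 17 and two opposite start slots. The slot line lies within 0.42 rad of the block's x axis (the grooves), either way, different in each well.
- screw_1_mid (a point): Long steel screw 1 (two or three are there, alike; at first in the rack). Point: middle of its flat grip, 28 above the flange's underside, on its axis; z up, x along the grip. All screws: Grip: dark bar 42 (x) x 14 (y), from 8 to 42 above the flange's underside, on a round flange of diameter 50, 8 thick. Half a turn makes no difference. 0.2 to 0.33 kg.
- cup_1_mid (a point): Turned steel cup 1 (two or three are there, alike); at first standing on the block over well 1. Diameter 48, 66 high; point half-way up on its axis, z up.
- well_2 (a point): Centre of the mouth of well 2 of the block, level with its top face; axes as the block's. All wells: A screw whose stubs are off the slots stops with its flange 15.5 above the mouth; with the stubs within about 0.2 to 0.3 rad of the slots it drops 11 further (flange 4.5 proud).
- screw_2_mid (a point): Long steel screw 2 (two or three are there, alike; at first in the rack). Point: middle of its flat grip, 28 above the flange's underside, on its axis; z up, x along the grip. All screws: Below the flange: collar of diameter 35, 14 long, then a shank of diameter 17 down to 59 below the underside and of 13 from there on.
- cup_2_mid (a point): Turned steel cup 2 (two or three are there, alike); at first standing on the block over well 2. Diameter 48, 66 high; point half-way up on its axis, z up.
- well_3 (a point): Centre of the mouth of well 3 of the block, level with its top face; axes as the block's. All wells: From the slot, turning clockwise (seen from above) lets the screw down the last 4.5 along the sloping thread, between 0.14 and 1.0 rad, until its flange lies on the block. A rigid stop comes about 1.17 rad past the slot; anticlockwise it stops at once.
- screw_3_mid (a point): Long steel screw 3 (two or three are there, alike; at first in the rack). Point: middle of its flat grip, 28 above the flange's underside, on its axis; z up, x along the grip. All screws: 77 below the flange's underside two thread stubs, 6 thick, stand out along +x and -x, 31 tip to tip; the tapered nose of diameter 13 ends 89 below the flange's underside.
- cup_3_mid (a point): Turned steel cup 3 (two or three are there, alike); at first standing on the block over well 3. Diameter 48, 66 high; point half-way up on its axis, z up.
- rack: Fixed rack: grey plate 150 x 150, 12 thick, top face 100 above the bench, on four legs, with three holes of diameter 39 at (-38, 38), (-38, -38) and (38, 0) in its own x, y. Screws hang in it by their flanges. Origin: centre, at bench height.
- dish: Fixed shallow round resin dish, outer diameter 166, clear inside about 136 across, wall 36 high, floor 6 thick. Origin: centre of the underside, on the bench.
- carton: Bystander: brown card box, 90 x 68 x 58 high. Origin at the centre of the underside.
- fuse_carton: Bystander: white card box, 55 x 85 x 32 high. Origin at the centre of the underside.
- oil_bottle: Bystander: small bottle with a thin red spout, diameter 42, 126 high. Origin at the centre of the underside.
- tape_roll: Bystander: blue roll of tape lying flat, diameter 92, 19 high. Origin at the centre of the underside.
- mouse: Bystander: computer mouse, 99 x 56 x 41 high. Origin at the centre of the underside.
- flux_bottle: Bystander: small white bottle with a black cap, diameter 32, 75 high. Origin at the centre of the underside.

How it is judged:
On the way, in this order (a step that is already met when the one before it is completed fails the run):
1. all steel cups that are there are in the dish (horizontal distance between each of cup_1_mid, cup_2_mid, cup_3_mid and dish below 0.058 m and z of each of cup_1_mid, cup_2_mid, cup_3_mid in the frame of dish below 0.06 m), for 0.2 s.
2. all screws that are there are screwed home, each in a well (((z of screw_1_mid in the frame of well_1 below 0.03 m and horizontal distance between screw_1_mid and well_1 below 0.006 m) or (z of screw_1_mid in the frame of well_2 below 0.03 m and horizontal distance between screw_1_mid and well_2 below 0.006 m) or (z of screw_1_mid in the frame of well_3 below 0.03 m and horizontal distance between screw_1_mid and well_3 below 0.006 m)) and ((z of screw_2_mid in the frame of well_1 below 0.03 m and horizontal distance between screw_2_mid and well_1 below 0.006 m) or (z of screw_2_mid in the frame of well_2 below 0.03 m and horizontal distance between screw_2_mid and well_2 below 0.006 m) or (z of screw_2_mid in the frame of well_3 below 0.03 m and horizontal distance between screw_2_mid and well_3 below 0.006 m)) and ((z of screw_3_mid in the frame of well_1 below 0.03 m and horizontal distance between screw_3_mid and well_1 below 0.006 m) or (z of screw_3_mid in the frame of well_2 below 0.03 m and horizontal distance between screw_3_mid and well_2 below 0.006 m) or (z of screw_3_mid in the frame of well_3 below 0.03 m and horizontal distance between screw_3_mid and well_3 below 0.006 m)) and angle between each of screw_1_mid, screw_2_mid, screw_3_mid's own z axis and vertical below 0.06 rad), for 0.2 s.
At the end, for the whole second after the job is handed in: Every screw present stands upright (within 0.06 rad) in a well of its own, its axis within 6 mm of the well's centre and its flange within 2 mm of the block's top face; every steel cup present is in the dish (centre within 58 mm of the dish's centre, not stacked; standing or lying); all are at rest (all of step 1 and all of step 2 and linear speed of each of screw_1, screw_2, screw_3, cup_1, cup_2, cup_3 below 0.03 m/s); the robot touches nothing.
It fails at once if a bystander is pushed more than 3 cm out of its place (distance of any of carton, fuse_carton, oil_bottle, tape_roll, mouse, flux_bottle from where it was at the start of the episode above 0.03 m).
It fails at once if a screw is forced: more than 80 N between a screw and the mould base (contact force between any of screw_1, screw_2, screw_3 and block above 80 N).
Of screw_1, screw_2, screw_3 only 2 to 3 are there at a start; the rules pass over those that are not, and their reading is None.
Of cup_1, cup_2, cup_3 only 2 to 3 are there at a start; the rules pass over those that are not, and their reading is None.
At some moment in a run one of cup_1, cup_2, cup_3 may be knocked a few centimetres aside while the robot is not near it.
It also fails if it takes over 210 s, if anything falls off the work surface, if the arm or the gripper's body presses on something with over 40 N, if the wrist force passes 120 N, or if a joint passes its speed limit or range.

## Working session

There is one attempt and no reset: what is moved stays moved. The work goes in short steps, Python scripts to look and compute and a shell command to move; the robot and the scene stay as the last step left them, time stands still between calls to the robot, and variables do not carry over. Pictures are saved under pics/ and viewed, and the job is handed in when it is done.

```bash
ls; mkdir -p pics; python3 - <<'E'
from cell import robot
import cv2,numpy as np
s=robot.observe();print(s)
for n in ["scene","side","wrist"]:
    c=robot.read_camera(n);cv2.imwrite(f"pics/{n}0.png",c["color"])
    print(n,{k:(np.round(v,4).tolist() if not isinstance(v,(int,float)) else v) for k,v in c.items() if k!="color"})
E
```

```text
pics
{'time': 0.0, 'qpos': array([ 1.13300664e+00,  3.42735907e-01,  1.52504094e+00,  1.58323066e-06,
        1.27539550e+00, -1.46008838e-01]), 'qvel': array([ 1.17869905e-03, -3.13560592e-04,  5.68969738e-04,  1.09341966e-03,
        5.83881895e-04,  1.75224825e-05]), 'joint_efforts': array([-9.04145622e-05, -4.31248248e+01, -2.44221747e+01,  7.16794655e-02,
        5.61040943e-02, -1.67104563e-04]), 'tool_pos': array([0.15082427, 0.50243274, 0.22602977]), 'tool_rot': array([-3.14002998e+00, -2.31328989e-04,  2.84981116e+00]), 'contact_force': array([-0.18337515,  0.83008272,  0.02596764]), 'torque': array([ 0.01086885, -0.04142716, -0.02043918]), 'opening': 0.09219427976110545}
scene {'fx': 361.6510500199367, 'fy': 361.6510500199367, 'cx': 317.760280366136, 'cy': 199.36173847077885, 'rvec': [1.9986, -1.0387, 0.5251], 'tvec': [-0.3302, 0.3462, 0.6403]}
side {'fx': 417.4942823309168, 'fy': 417.4942823309168, 'cx': 309.2040909925416, 'cy': 199.14545363831232, 'rvec': [0.319, -2.6376, 1.4629], 'tvec': [0.5612, 0.1587, 1.1424]}
wrist {'fx': 309.70691628693146, 'fy': 309.70691628693146, 'cx': 318.6353395734052, 'cy': 194.8593883977569, 'hand_eye': [[0.0005, -0.9679, -0.2515, 0.0687], [1.0, 0.0005, -0.0001, -0.0005], [0.0002, -0.2515, 0.9679, -0.1586], [0.0, 0.0, 0.0, 1.0]]}
```

View pics/scene0.png

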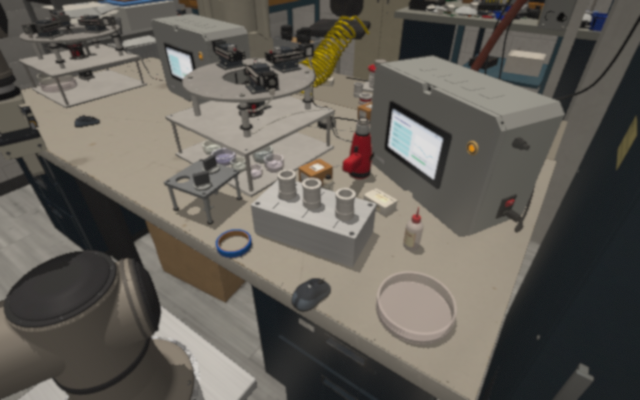

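View pics/side0.png

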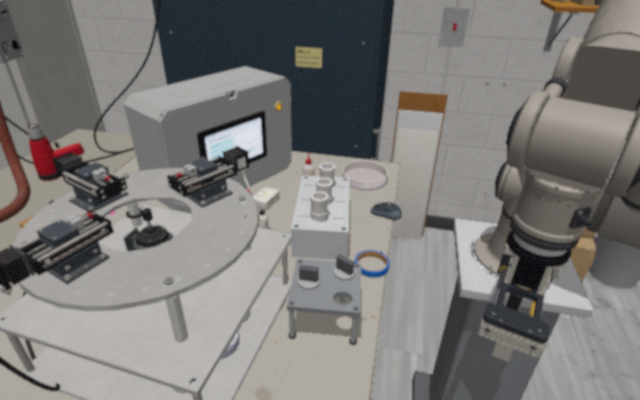

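View pics/wrist0.png

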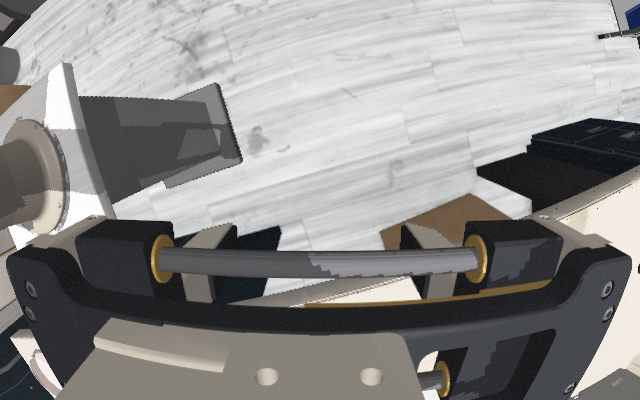

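Scene and side views: three cups on the block, two screws in the rack (third hole empty), the dish at front right, and a turntable fixture close to the rack. I'll enlarge these next.

```bash
cat > h.py <<'E'
from cell import robot
import cv2,numpy as np
from scipy.spatial.transform import Rotation as Ro
def cam(n):
    s=robot.observe(); c=robot.read_camera(n)
    if n=="wrist":
        T=np.eye(4);T[:3,:3]=Ro.from_euler('xyz',s["tool_rot"]).as_matrix();T[:3,3]=s["tool_pos"]
        T=T@np.array(c["hand_eye"]); c["R"]=T[:3,:3];c["o"]=T[:3,3]
    else:
        R=cv2.Rodrigues(np.array(c["rvec"],float))[0];c["R"]=R.T;c["o"]=-R.T@np.array(c["tvec"]).ravel()
    c["n"]=n
    return c
def ray(c,u,v):
    a=np.array([(u-c["cx"])/c["fx"],(v-c["cy"])/c["fy"]])
    if c["n"]=="wrist":
        r=np.hypot(*a);d=np.array([*(a/max(r,1e-9)*np.sin(r)),np.cos(r)])
    else: d=np.array([*a,1.])
    d=c["R"]@d;return d/np.linalg.norm(d)
def onz(c,u,v,z):
    d=ray(c,u,v);return c["o"]+d*(z-c["o"][2])/d[2]
def proj(c,p):
    q=c["R"].T@(np.asarray(p,float)-c["o"])
    if c["n"]=="wrist":
        r=np.hypot(q[0],q[1]);t=np.arctan2(r,q[2]);a=q[:2]/max(r,1e-9)*t
    else: a=q[:2]/q[2]
    return np.array([c["cx"]+c["fx"]*a[0],c["cy"]+c["fy"]*a[1]])
def tri(L):
    A=np.zeros((3,3));b=np.zeros(3)
    for c,u,v in L:
        d=ray(c,u,v);M=np.eye(3)-np.outer(d,d);A+=M;b+=M@c["o"]
    return np.linalg.solve(A,b)
def save(c,name,x0=0,y0=0,w=640,h=400,k=1):
    im=c["color"][y0:y0+h,x0:x0+w];cv2.imwrite(f"pics/{name}.png",cv2.resize(im,None,fx=k,fy=k,interpolation=cv2.INTER_CUBIC))
def st():
    s=robot.observe();print("t",round(s["time"],2),"pos",np.round(s["tool_pos"],4),"rot",np.round(s["tool_rot"],3),"F",np.round(s["contact_force"],1),"M",np.round(s["torque"],2),"op",round(s["opening"],4),"q",np.round(s["qpos"],2))
def todelta(target,yaw=None):
    s=robot.observe();R=Ro.from_euler('xyz',s["tool_rot"]).as_matrix()
    d=R.T@(np.asarray(target,float)-s["tool_pos"]);o=np.round(d/.025,2)
    r=None
    if yaw is not None:
        cy=np.arctan2(R[1,1],R[0,1]) # world direction of tool y
        e=(yaw-cy+np.pi/2)%np.pi-np.pi/2   # mod pi
        r=(round(-np.degrees(e)/6,2))      # tool z down
    print("delta",o,"roll",r)
E
python3 - <<'E'
from h import *
a=cam("scene");b=cam("side");save(a,"sz",150,130,200,110,4);save(b,"bz",250,150,160,110,5)
save(a,"sz2",290,170,180,180,3)
print(a["o"],b["o"])
E
```

```text
[-0.06518855 -0.45148223  0.65634957] [0.34280698 0.99269456 0.73637615]
```

View pics/sz.png

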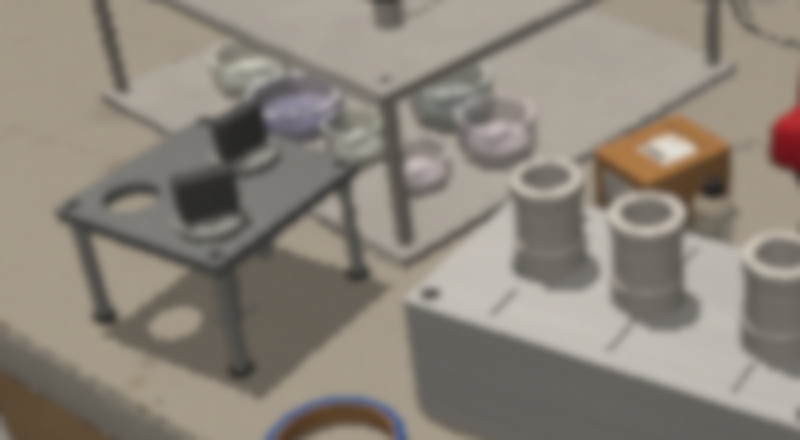

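View pics/bz.png

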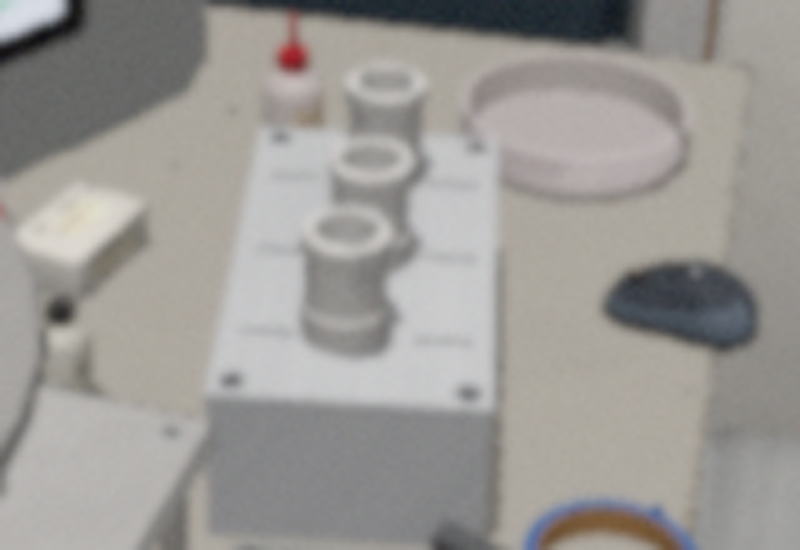

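View pics/sz2.png

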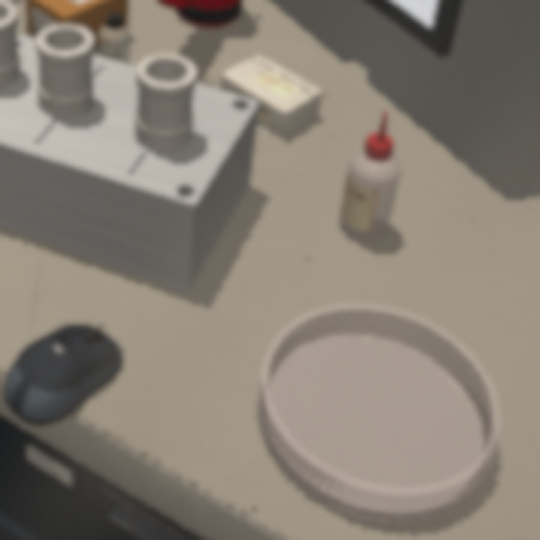

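```bash
python3 - <<'E'
from h import *
a=cam("scene");b=cam("side")
A=lambda u,v:(150+u/4,130+v/4); B=lambda u,v:(250+u/5,150+v/5)
for n,p,q in [("cupR",(547,178),(348,228)),("cupM",(647,213),(374,158)),("cupD",(783,255),(387,82))]:
    print(n,onz(a,*A(*p),.161),onz(b,*B(*q),.161),tri([(a,*A(*p)),(b,*B(*q))]))
for q in [(281,137),(475,147),(232,380),(468,393)]: print("bolt",onz(b,*B(*q),.095))
for q in [(270,176),(318,173),(415,184),(480,184),(257,248),(295,252),(413,257),(478,258),(237,330),(295,336),(412,340),(475,344)]: print("groove",onz(b,*B(*q),.095))
D=lambda u,v:(290+u/3,170+v/3)
print("dish",onz(a,*D(380,405),.036), onz(b,*B(580,115),.036))
save(b,"rz",250,220,150,130,5)
print("tape/mouse/oil", onz(a,234,242,.019),onz(a,311,293,.02),onz(a,413,245,0.0))
E
```

```text
cupR [0.53228654 0.06783068 0.161     ] [0.53253797 0.07343056 0.161     ] [0.53373132 0.06960735 0.15906969]
cupM [ 0.53617508 -0.00857593  0.161     ] [ 0.53446924 -0.00307326  0.161     ] [ 0.53619095 -0.00758658  0.15940237]
cupD [ 0.54593038 -0.10115581  0.161     ] [ 0.54561968 -0.09455379  0.161     ] [ 0.5471823  -0.09988453  0.15889071]
bolt [ 0.61894071 -0.12910142  0.095     ]
bolt [ 0.49782168 -0.14660885  0.095     ]
bolt [0.58068334 0.13215167 0.095     ]
bolt [0.45840226 0.1133373  0.095     ]
groove [ 0.61364572 -0.07976626  0.095     ]
groove [ 0.58599037 -0.09057667  0.095     ]
groove [ 0.5257201 -0.0920889  0.095    ]
groove [ 0.48731746 -0.10183951  0.095     ]
groove [0.60060516 0.00253002 0.095     ]
groove [0.57827513 0.00135946 0.095     ]
groove [ 0.51122575 -0.01003917  0.095     ]
groove [ 0.47477432 -0.01815134  0.095     ]
groove [0.59014167 0.08654798 0.095     ]
groove [0.55817878 0.08443185 0.095     ]
groove [0.49591575 0.07267417 0.095     ]
groove [0.46221485 0.06809602 0.095     ]
dish [ 0.44265853 -0.34345716  0.036     ] [ 0.44783806 -0.31523165  0.036     ]
tape/mouse/oil [0.37228153 0.12212878 0.019     ] [ 0.35240997 -0.13753014  0.02      ] [ 0.64670377 -0.25402124  0.        ]
```

View pics/rz.png

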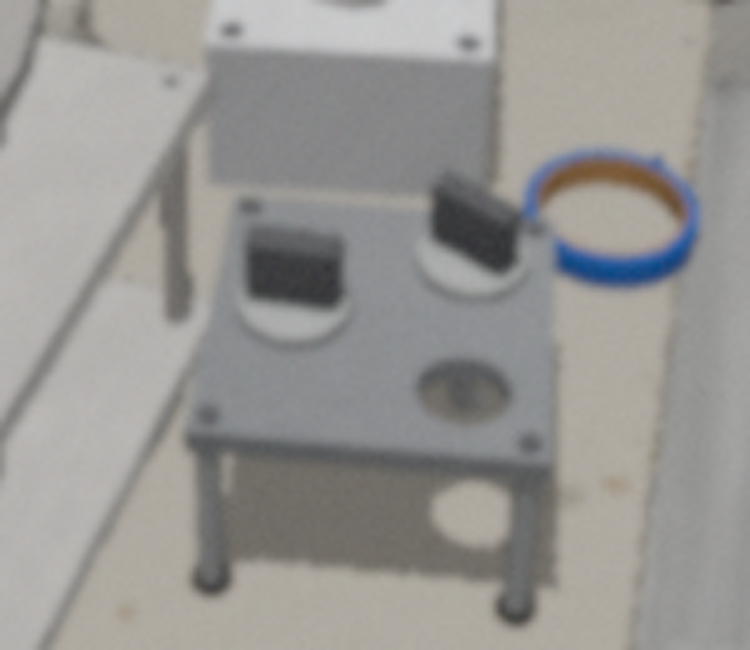

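```bash
python3 - <<'E'
from h import *
a=cam("scene");b=cam("side")
print("shelf corner",tri([(a,246.5,154),(b,290,235.5)]))
print("disc c",tri([(a,250,81),(b,137,232)]))
for z in [.2,.25,.3,.35,.4]:
    print(z,"scene L,R,front",onz(a,183,80,z)[:2],onz(a,316,80,z)[:2],onz(a,255,103,z)[:2]," side R,L,front,back",onz(b,258,212,z)[:2],onz(b,16,235,z)[:2],onz(b,115,285,z)[:2],onz(b,150,170,z)[:2])
R=lambda u,v:(250+u/5,220+v/5)
print("rackbolts",[np.round(onz(b,*R(*p),.1)[:2],4) for p in [(250,206),(534,228),(207,414),(530,443)]])
print("holes",onz(b,*R(464,391),.1)[:2])
print("flange",onz(b,*R(472,256),.108)[:2],onz(b,*R(294,303),.108)[:2])
A=lambda u,v:(150+u/4,130+v/4)
print("scene hole/flange", onz(a,*A(131,197),.1)[:2],onz(a,*A(210,222),.108)[:2],onz(a,*A(250,157),.108)[:2])
for q in [[(248,232),(343,236)],[(435,178),(521,217)]]: print("grip top",[np.round(onz(b,*R(*p),.142)[:2],4) for p in q])
E
```

```text
shelf corner [0.56553024 0.24471151 0.14924207]
disc c [0.80852787 0.44569731 0.25824928]
0.2 scene L,R,front [0.79211043 0.79932224] [1.08925281 0.37089485] [0.77565815 0.40085808]  side R,L,front,back [0.64194565 0.24130892] [1.10791269 0.44902173] [0.8133878 0.5302504] [0.99431446 0.11899815]
0.25 scene L,R,front [0.69818035 0.66227769] [0.96276629 0.280791  ] [0.68353067 0.3074713 ]  side R,L,front,back [0.61406049 0.31135171] [1.03659094 0.49970191] [0.76952112 0.5733586 ] [0.93358212 0.20044253]
0.3 scene L,R,front [0.60425028 0.52523313] [0.83627977 0.19068715] [0.59140319 0.21408452]  side R,L,front,back [0.58617533 0.3813945 ] [0.96526919 0.55038209] [0.72565444 0.61646679] [0.87284979 0.2818869 ]
0.35 scene L,R,front [0.5103202  0.38818857] [0.70979325 0.10058329] [0.49927571 0.12069774]  side R,L,front,back [0.55829017 0.45143729] [0.89394744 0.60106228] [0.68178776 0.65957499] [0.81211746 0.36333128]
0.4 scene L,R,front [0.41639013 0.25114402] [0.58330673 0.01047944] [0.40714823 0.02731097]  side R,L,front,back [0.53040502 0.52148008] [0.82262569 0.65174246] [0.63792108 0.70268318] [0.75138513 0.44477565]
rackbolts [array([0.5344, 0.2718]), array([0.4041, 0.2551]), array([0.5186, 0.4023]), array([0.3872, 0.386 ])]
holes [0.41805087 0.36397768]
flange [0.42749352 0.2897556 ] [0.49732878 0.33817276]
scene hole/flange [0.41765448 0.35720903] [0.42139542 0.27580424] [0.49476816 0.31852894]
grip top [array([0.5183, 0.336 ]), array([0.4784, 0.3287])]
grip top [array([0.4472, 0.2813]), array([0.4065, 0.2981])]
```

```bash
python3 - <<'E'
from h import *
st();todelta((.53,-.03,.30),.146)
E
```

```text
t 0.45 pos [0.151  0.5028 0.2267] rot [-3.142  0.     2.85 ] F [ 0.1 -0.6 -0.1] M [-0.03  0.01  0.05] op 0.0918 q [ 1.13  0.34  1.52 -0.    1.28 -0.15]
delta [-20.65 -16.05  -2.93] roll 10.82
```

```bash
python3 -m crank '{"claw":[1,1,1,1,1,1,1,1],"delta_pos":[[-1.3,-1,-1],[-2.6,-2,-2],[-3.9,-3,-2.9],[-5.2,-4,-2.9],[-6.5,-5,-2.9],[-7.8,-6,-2.9],[-9.1,-7,-2.9],[-10.3,-8,-2.9]],"roll":[0.7,1.4,2.1,2.8,3.5,4.2,4.8,5.4]}' 30; python3 -c "
from h import *
st();todelta((.53,-.03,.30),.146)"
```

```text
time: 1.12
tool_pos: [0.3348, 0.2444, 0.2996]
tool_rot: [3.14, 0.0, 2.282]
contact_force: [0.5, 1.0, -0.9]
opening: 0.0919
t 1.12 pos [0.3348 0.2444 0.2996] rot [3.14  0.    2.282] F [ 0.5  1.  -0.9] M [-0.01 -0.07  0.01] op 0.0919 q [ 0.45  0.08  1.66  0.    1.4  -0.27]
delta [-1.341e+01 -1.240e+00 -1.000e-02] roll 5.39
```

```bash
python3 -m crank '{"claw":[1,1,1,1,1,1,1,1],"delta_pos":[[-1.5,-0.15,0],[-3.2,-0.3,0],[-5,-0.5,0],[-6.6,-0.6,0],[-8.4,-0.8,0],[-10.2,-1,0],[-12,-1.15,0],[-13.4,-1.24,0]],"roll":[0.7,1.4,2.1,2.8,3.5,4.2,4.8,5.4]}' 30; python3 -c "
from h import *
st();c=cam('wrist');save(c,'w1')"
```

```text
time: 1.78
tool_pos: [0.5263, -0.0238, 0.2994]
tool_rot: [3.141, -0.0, 1.715]
contact_force: [1.0, 0.9, 0.5]
opening: 0.0915
t 1.78 pos [ 0.5263 -0.0238  0.2994] rot [ 3.141 -0.     1.715] F [1.  0.9 0.5] M [-0.03 -0.03  0.01] op 0.0915 q [-0.19  0.3   1.38  0.    1.46 -0.34]
```

View pics/w1.png

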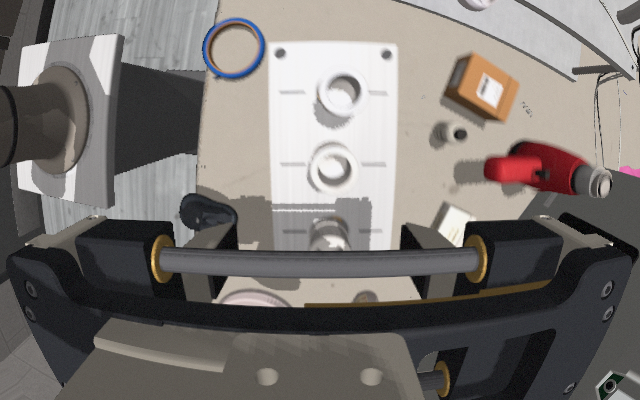

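```bash
python3 -c "
from h import *
st();c=cam('wrist');save(c,'w2',255,35,160,220,4);im=c['color'][35:195,255:415];cv2.imwrite('pics/w2a.png',cv2.resize(im,None,fx=3.7,fy=3.7,interpolation=cv2.INTER_CUBIC));np.savez('w2.npz',img=c['color'],R=c['R'],o=c['o'])"
```

```text
t 1.83 pos [ 0.5302 -0.0297  0.2982] rot [3.14  0.004 1.707] F [ 0.7 -4.9 -1. ] M [-0.33  0.   -0.03] op 0.092 q [-0.2   0.31  1.38 -0.    1.45 -0.33]
```

View pics/w2a.png

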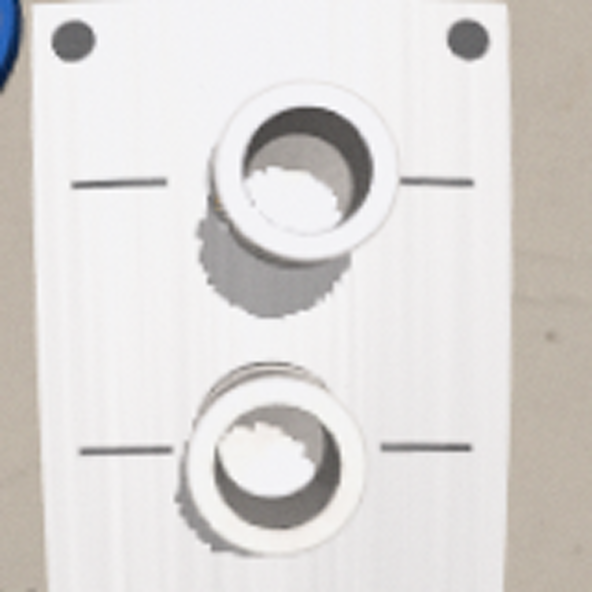

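```bash
python3 - <<'E'
from h import *
f=np.load('w2.npz');c=dict(n="wrist",R=f['R'],o=f['o'],fx=309.70691628693146,fy=309.7069,cx=318.6353,cy=194.8594)
P=lambda u,v,z:np.round(onz(c,255+u/3.7,35+v/3.7,z)[:2],4)
print("cups",P(307,172,.161),P(278,465,.161))
for n,l in dict(bolt=[(73,41),(468,39)],gR=[(71,184),(167,183),(400,181),(474,183)],gM=[(80,451),(172,450),(381,447),(471,448)]).items(): print(n,*[P(u,v,.095) for u,v in l])
todelta((.53,-.03,.30),.146)
E
```

```text
cups [0.5332 0.0718] [ 0.5366 -0.0046]
bolt [0.4579 0.1125] [0.5807 0.1314]
gR [0.4638 0.0663] [0.4937 0.07  ] [0.5655 0.0813] [0.5889 0.0848]
gM [ 0.4771 -0.0179] [ 0.5063 -0.0138] [ 0.5722 -0.0036] [6.013e-01 5.000e-04]
delta [-0.15  0.06 -0.08] roll -0.05
```

```bash
python3 -c "
from h import *
todelta((.547,-.096,.118),.151)"
```

```text
delta [-2.84  0.36  7.2 ] roll -0.1
```

```bash
python3 -m crank '{"claw":[1,1,1,1,1,1,1,1],"delta_pos":[[-1.4,0.18,0],[-2.85,0.36,0.6],[-2.85,0.36,1.8],[-2.85,0.36,3],[-2.85,0.36,4.2],[-2.85,0.36,5.4],[-2.85,0.36,5.4],[-2.85,0.36,5.4]],"roll":[-0.1,-0.1,-0.1,-0.1,-0.1,-0.1,-0.1,-0.1]}' 30; python3 -c "
from h import *
st();c=cam('wrist');save(c,'w3');todelta((.547,-.096,.118),.151)"
```

```text
time: 2.55
tool_pos: [0.5443, -0.0904, 0.1636]
tool_rot: [-3.139, -0.002, 1.73]
contact_force: [0.6, -0.3, 0.4]
opening: 0.0917
t 2.55 pos [ 0.5443 -0.0904  0.1636] rot [-3.139e+00 -2.000e-03  1.730e+00] F [ 0.6 -0.3  0.4] M [-0.06  0.06 -0.02] op 0.0917 q [-0.3   0.45  1.54  0.    1.15 -0.46]
delta [-0.22  0.02  1.89] roll 0.08
```

View pics/w3.png

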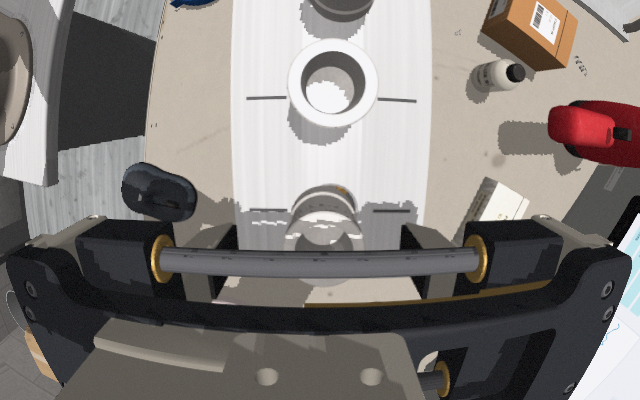

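The cup nearest the dish sits centred between the fingers at about (323,235). I'll go down and close on it.

```bash
python3 -m crank '{"claw":[1,1,1,1,0.3,0.3,0.3,0.3],"delta_pos":[[-0.1,0,0.7],[-0.1,0,1.4],[-0.1,0,1.85],[-0.1,0,1.85],[-0.1,0,1.85],[-0.1,0,1.85],[-0.1,0,1.85],[-0.1,0,1.85]],"roll":[0,0,0,0,0,0,0,0]}' 30; python3 -c "
from h import *
st()"
```

```text
time: 3.27
tool_pos: [0.5461, -0.0935, 0.1193]
tool_rot: [3.139, 0.001, 1.729]
contact_force: [-0.3, -0.1, -0.2]
opening: 0.0694
t 3.27 pos [ 0.5461 -0.0935  0.1193] rot [3.139e+00 1.000e-03 1.729e+00] F [-0.3 -0.1 -0.2] M [-0.1   0.02 -0.02] op 0.0694 q [-0.31  0.5   1.59  0.    1.05 -0.47]
```

Fingers still closing; keep closing.

```bash
python3 -m crank '{"claw":[0.3,0.3,0.3,0.3,0.3,0.3,0.3,0.3],"delta_pos":[[0,0,0],[0,0,0],[0,0,0],[0,0,0],[0,0,0],[0,0,0],[0,0,0],[0,0,0]],"roll":[0,0,0,0,0,0,0,0]}' 30; python3 -c "
from h import *
st();todelta((.49,-.24,.26),-.4)"
```

```text
time: 3.93
tool_pos: [0.5457, -0.0934, 0.1181]
tool_rot: [3.141, 0.0, 1.729]
contact_force: [0.8, 0.4, 1.1]
opening: 0.0472
t 3.93 pos [ 0.5457 -0.0934  0.1181] rot [3.141 0.    1.729] F [0.8 0.4 1.1] M [-0.02 -0.11 -0.07] op 0.0472 q [-0.31  0.5   1.6   0.    1.04 -0.47]
delta [-5.44 -3.12 -5.68] roll 5.33
```

```bash
python3 -m crank '{"claw":[0.3,0.3,0.3,0.3,0.3,0.3,0.3,0.3],"delta_pos":[[0,0,-1.2],[0,0,-2.6],[-0.5,-0.3,-4],[-1.5,-0.8,-5.2],[-2.8,-1.6,-5.7],[-4,-2.3,-5.7],[-5,-2.9,-5.7],[-5.4,-3.1,-5.7]],"roll":[0,0,0.7,1.8,2.8,3.8,4.7,5.3]}' 30; python3 -c "
from h import *
st();a=cam('scene');save(a,'d1',365,260,100,90,7);b=cam('side');save(b,'d2',330,150,70,50,9)"
```

```text
time: 4.6
tool_pos: [0.4881, -0.2421, 0.26]
tool_rot: [-3.14, 0.001, 1.167]
contact_force: [-0.1, -0.3, -1.5]
opening: 0.0473
t 4.6 pos [ 0.4881 -0.2421  0.26  ] rot [-3.140e+00  1.000e-03  1.167e+00] F [-0.1 -0.3 -1.5] M [-0.11  0.04 -0.  ] op 0.0473 q [-0.6   0.36  1.41 -0.    1.38 -0.2 ]
```

View pics/d1.png

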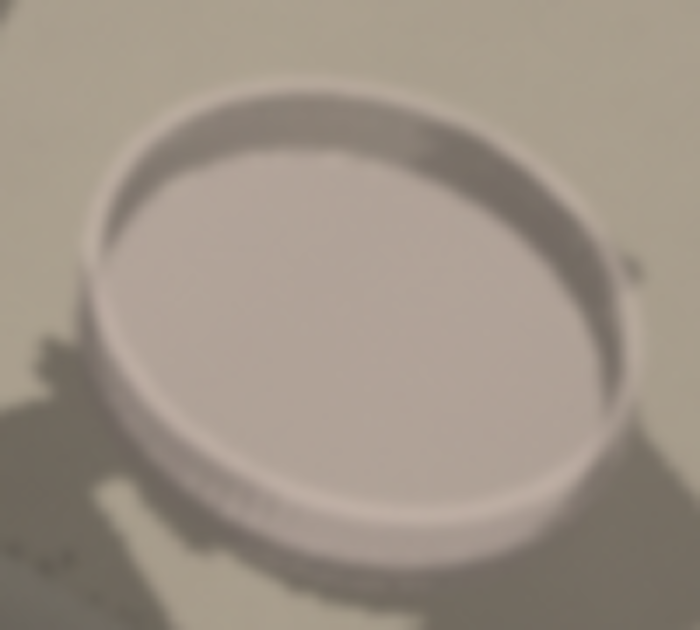

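View pics/d2.png

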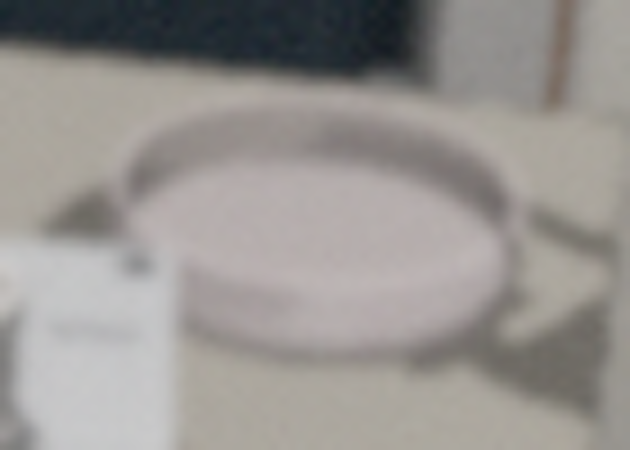

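```bash
python3 - <<'E'
from h import *
a=cam('scene');b=cam('side')
def fit(P):
    P=np.array(P);A=np.c_[2*P,np.ones(len(P))];s=np.linalg.lstsq(A,(P**2).sum(1),rcond=None)[0];return s[:2],np.sqrt(s[2]+s[0]**2+s[1]**2)
print(fit([onz(a,365+u/7,260+v/7,.036)[:2] for u,v in [(310,85),(97,235),(150,390),(270,485),(400,515),(500,502),(600,425),(633,340),(560,185),(440,107)]]))
print(fit([onz(b,330+u/9,150+v/9,.036)[:2] for u,v in [(130,165),(200,118),(300,95),(400,110),(500,165),(515,215),(480,265),(200,265),(300,290),(400,288)]]))
E
```

```text
(array([ 0.45400912, -0.33757533]), np.float64(0.07894976350611031))
(array([ 0.45047896, -0.32830885]), np.float64(0.07921057217144542))
```

```bash
python3 -c "
from h import *
st();todelta((.440,-.361,.06),-.4)"
```

```text
t 4.8 pos [ 0.4898 -0.2385  0.2598] rot [-3.140e+00 -1.000e-03  1.175e+00] F [ 0.6 -0.1 -1.5] M [-0.1   0.08  0.01] op 0.0472 q [-0.59  0.36  1.41  0.    1.38 -0.2 ]
delta [-5.3   0.06  7.99] roll 0.04
```

```bash
python3 -m crank '{"claw":[0.3,0.3,0.3,0.3,0.3,0.3,0.3,0.3],"delta_pos":[[-1.4,0,0],[-2.8,0,0],[-4.2,0,0.6],[-5.3,0.05,1.8],[-5.3,0.05,3.2],[-5.3,0.05,4.6],[-5.3,0.05,6],[-5.3,0.05,7.2]],"roll":[0,0,0,0,0,0,0,0]}' 30; python3 -c "
from h import *
st();todelta((.440,-.361,.032),-.4)"
```

```text
time: 5.47
tool_pos: [0.4402, -0.3597, 0.0779]
tool_rot: [-3.14, -0.001, 1.177]
contact_force: [0.4, -0.3, -2.2]
opening: 0.0471
t 5.47 pos [ 0.4402 -0.3597  0.0779] rot [-3.140e+00 -1.000e-03  1.177e+00] F [ 0.4 -0.3 -2.2] M [-0.07  0.11  0.02] op 0.0471 q [-0.82  0.58  1.59  0.    0.98 -0.43]
delta [-0.05  0.02  1.84] roll 0.06
```

```bash
python3 -m crank '{"claw":[0.3,0.3,0.3,0.3,0.3,0.3,0.3,0.3],"delta_pos":[[0,0,0.7],[0,0,1.3],[0,0,1.6],[0,0,1.75],[0,0,1.85],[0,0,1.85],[0,0,1.85],[0,0,1.85]],"roll":[0,0,0,0,0,0,0,0]}' 30; python3 -c "
from h import *
st()"
```

```text
time: 6.13
tool_pos: [0.4407, -0.3619, 0.0352]
tool_rot: [3.14, 0.001, 1.175]
contact_force: [-0.8, 0.6, -1.9]
opening: 0.047
t 6.13 pos [ 0.4407 -0.3619  0.0352] rot [3.140e+00 1.000e-03 1.175e+00] F [-0.8  0.6 -1.9] M [-0.08  0.02 -0.02] op 0.047 q [-0.82  0.64  1.62  0.    0.88 -0.43]
```

```bash
python3 -m crank '{"claw":[0.3,0.3,0.3,0.7,0.7,0.7,0.7,0.7],"delta_pos":[[0,0,0.1],[0,0,0.2],[0,0,0.22],[0,0,0.22],[0,0,0.22],[0,0,0.22],[0,0,0.22],[0,0,0.22]],"roll":[0,0,0,0,0,0,0,0]}' 30; python3 -c "
from h import *
st()"
```

```text
time: 6.8
tool_pos: [0.4402, -0.3616, 0.0286]
tool_rot: [-3.142, -0.0, 1.174]
contact_force: [0.3, 0.2, -1.4]
opening: 0.064
t 6.8 pos [ 0.4402 -0.3616  0.0286] rot [-3.142 -0.     1.174] F [ 0.3  0.2 -1.4] M [-0.14  0.04  0.04] op 0.064 q [-0.82  0.65  1.63  0.    0.87 -0.43]
```

```bash
python3 -m crank '{"claw":[0.7,0.7,0.7,0.7,1,1,1,1],"delta_pos":[[0,0,-1.3],[0,0,-2.8],[0,0,-4.3],[0,0,-5.8],[0,0,-7.2],[1.2,0,-8.6],[2.5,0,-9.3],[4,0,-9.3]],"roll":[0,0,0,0,0,-0.8,-1.8,-2.6]}' 30; python3 -c "
from h import *
st();todelta((.534,-.03,.26),.151)"
```

```text
time: 7.47
tool_pos: [0.4804, -0.2703, 0.2664]
tool_rot: [3.133, 0.005, 1.449]
contact_force: [0.5, 0.1, -0.2]
opening: 0.0864
t 7.47 pos [ 0.4804 -0.2703  0.2664] rot [3.133 0.005 1.449] F [ 0.5  0.1 -0.2] M [-0.04  0.02 -0.02] op 0.0864 q [-0.65  0.36  1.39  0.    1.38 -0.53]
delta [9.8  0.96 0.22] roll -2.6
```

```bash
python3 -m crank '{"claw":[1,1,1,1,1,1,1,1],"delta_pos":[[1.5,0.15,0.1],[3,0.3,0.2],[4.5,0.45,0.2],[6,0.6,0.2],[7.5,0.75,0.2],[9,0.9,0.2],[9.8,0.96,0.2],[9.8,0.96,0.2]],"roll":[-0.4,-0.8,-1.2,-1.6,-2,-2.4,-2.6,-2.6]}' 30; python3 -c "
from h import *
c=cam('wrist');st();save(c,'w4');todelta((.5366,-.0046,.118),.151)"
```

```text
time: 8.13
tool_pos: [0.5333, -0.0252, 0.2562]
tool_rot: [3.141, -0.001, 1.724]
contact_force: [-0.2, -0.4, 0.8]
opening: 0.0919
t 8.18 pos [ 0.5331 -0.0273  0.2561] rot [-3.142 -0.     1.722] F [-1.2 -0.5  0.9] M [-0.15 -0.03 -0.02] op 0.0917 q [-0.19  0.34  1.45  0.    1.36 -0.35]
delta [0.88 0.28 5.53] roll 0.01
```

View pics/w4.png

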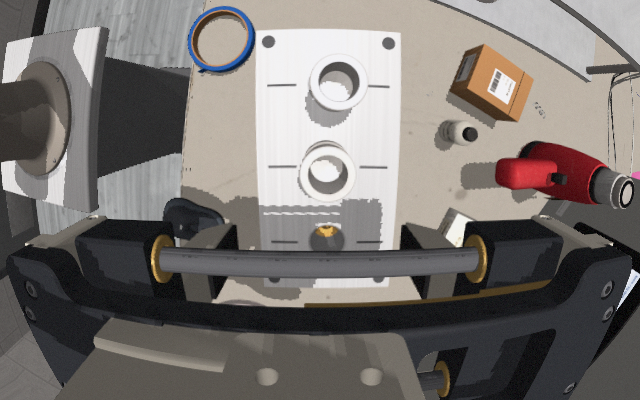

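The two cups stand as before at (338,82) and (327,172). Well 1's brass shows at (325,232). On to the middle cup.

```bash
python3 -m crank '{"claw":[1,1,1,1,1,1,1,1],"delta_pos":[[0.9,0.28,0.3],[0.9,0.28,1],[0.9,0.28,2],[0.9,0.28,3.2],[0.9,0.28,4.4],[0.9,0.28,5.2],[0.9,0.28,5.5],[0.9,0.28,5.5]],"roll":[0,0,0,0,0,0,0,0]}' 30
python3 -m crank '{"claw":[0.3,0.3,0.3,0.3,0.3,0.3,0.3,0.3],"delta_pos":[[0,0,0],[0,0,0],[0,0,0],[0,0,0],[0,0,0],[0,0,0],[0,0,0],[0,0,0]],"roll":[0,0,0,0,0,0,0,0]}' 30; python3 -m crank '{"claw":[0.3,0.3,0.3,0.3,0.3,0.3,0.3,0.3],"delta_pos":[[0,0,0],[0,0,0],[0,0,0],[0,0,-0.5],[0,0,-1.5],[0,0,-3],[0,0,-4.4],[0,0,-5.6]],"roll":[0,0,0,0,0,0,0,0]}' 30;python3 -c "
from h import *
st();todelta((.482,-.329,.26),-1.447)"
```

```text
time: 8.85
tool_pos: [0.5354, -0.0069, 0.117]
tool_rot: [-3.138, -0.001, 1.717]
contact_force: [-0.6, -0.3, -1.2]
opening: 0.0916
time: 9.52
tool_pos: [0.5368, -0.0059, 0.119]
tool_rot: [3.141, 0.0, 1.719]
contact_force: [0.5, 0.8, 1.6]
opening: 0.047
time: 10.18
tool_pos: [0.5363, -0.0059, 0.2605]
tool_rot: [-3.141, -0.0, 1.719]
contact_force: [0.9, -0.4, -2.8]
opening: 0.0473
t 10.18 pos [ 0.5363 -0.0059  0.2605] rot [-3.141 -0.     1.719] F [ 0.9 -0.4 -2.8] M [-0.13  0.04 -0.01] op 0.0473 q [-0.15  0.34  1.43 -0.    1.37 -0.3 ]
delta [-12.46  -4.05   0.02] roll -14.77
```

```bash
python3 -m crank '{"claw":[0.3,0.3,0.3,0.3,0.3,0.3,0.3,0.3],"delta_pos":[[-1.4,-0.4,0],[-2.8,-0.8,0],[-4.2,-1.3,0],[-5.6,-1.8,0],[-7,-2.3,0],[-8.4,-2.8,0],[-9.8,-3.2,0],[-11.2,-3.6,0]],"roll":[1.1,2.2,3.3,4.4,5.5,6.6,7.7,8.8]}' 30;python3 -c "
from h import *
st();todelta((.482,-.329,.26),-1.447)"
```

```text
time: 10.85
tool_pos: [0.4878, -0.2976, 0.258]
tool_rot: [-3.14, 0.0, 0.791]
contact_force: [1.2, 0.2, -1.2]
opening: 0.0473
t 10.85 pos [ 0.4878 -0.2976  0.258 ] rot [-3.14   0.     0.791] F [ 1.2  0.2 -1.2] M [-0.08  0.03 -0.  ] op 0.0473 q [-0.68  0.41  1.34  0.    1.4   0.1 ]
delta [-1.06  0.72 -0.08] roll 6.38
```

```bash
python3 -m crank '{"claw":[0.3,0.3,0.3,0.3,0.3,0.3,0.3,0.3],"delta_pos":[[-0.5,0.3,0],[-1.06,0.72,0],[-1.06,0.72,0.3],[-1.06,0.72,1],[-1.06,0.72,2],[-1.06,0.72,3.3],[-1.06,0.72,4.6],[-1.06,0.72,5.8]],"roll":[1.1,2.2,3.3,4.4,5.4,6.4,6.4,6.4]}' 30;python3 -c "
from h import *
st();a=cam('wrist');save(a,'w5');todelta((.482,-.329,.029),-1.447)"
```

```text
time: 11.52
tool_pos: [0.4824, -0.3271, 0.1114]
tool_rot: [-3.14, 0.001, 0.127]
contact_force: [0.3, -0.1, -1.8]
opening: 0.0471
t 11.52 pos [ 0.4824 -0.3271  0.1114] rot [-3.14e+00  1.00e-03  1.27e-01] F [ 0.3 -0.1 -1.8] M [-0.14  0.19 -0.02] op 0.0471 q [-0.73  0.56  1.51 -0.    1.07  0.72]
delta [0.09 0.21 3.05] roll 0.03
```

View pics/w5.png

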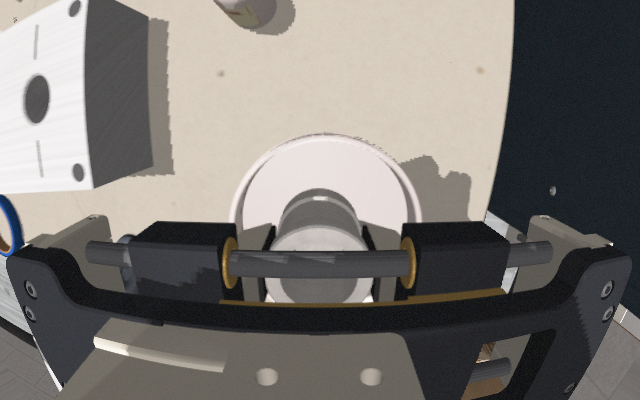

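The cup is over the dish; its far rim is at (325,134). Lowering.

```bash
python3 -m crank '{"claw":[0.3,0.3,0.3,0.3,0.3,0.3,0.3,0.3],"delta_pos":[[0.1,0.1,0.8],[0.1,0.1,1.6],[0.1,0.1,2.3],[0.1,0.1,2.8],[0.1,0.1,3.05],[0.1,0.1,3.22],[0.1,0.1,3.22],[0.1,0.1,3.22]],"roll":[0,0,0,0,0,0,0,0]}' 30;python3 -c "
from h import *
st()"; python3 -m crank '{"claw":[0.3,0.7,0.7,0.7,0.7,0.7,0.7,0.7],"delta_pos":[[0,0,0],[0,0,0],[0,0,0],[0,0,0],[0,0,0],[0,0,0],[0,0,-1],[0,0,-2.2]],"roll":[0,0,0,0,0,0,0,0]}' 30;python3 -c "
from h import *
st()"
```

```text
time: 12.23
tool_pos: [0.4864, -0.3301, 0.0339]
tool_rot: [3.141, -0.001, 0.127]
contact_force: [0.3, 0.2, -1.7]
opening: 0.0468
t 12.23 pos [ 0.4864 -0.3301  0.0339] rot [ 3.141e+00 -1.000e-03  1.270e-01] F [ 0.3  0.2 -1.7] M [-0.07  0.19 -0.  ] op 0.0468 q [-0.73  0.66  1.57  0.    0.91  0.72]
time: 12.9
tool_pos: [0.4846, -0.3286, 0.0866]
tool_rot: [-3.137, 0.004, 0.127]
contact_force: [0.3, -0.9, 0.7]
opening: 0.0639
t 12.9 pos [ 0.4846 -0.3286  0.0866] rot [-3.137  0.004  0.127] F [ 0.3 -0.9  0.7] M [-0.09  0.09  0.04] op 0.0639 q [-0.73  0.59  1.53  0.    1.03  0.72]
```

```bash
python3 -m crank '{"claw":[0.7,0.7,1,1,1,1,1,1],"delta_pos":[[0,0,-1.5],[0,0,-3],[0,0,-4.5],[0,0,-6],[0,0,-6.8],[0,-1,-6.8],[0,-2.5,-6.8],[0,-4,-6.8]],"roll":[0,0,0,0,-1,-2.1,-3.2,-4.3]}' 30;python3 -c "
from h import *
st();todelta((.533,.04,.26),.151);a=cam('scene');save(a,'d3',250,150,220,200,3)"
```

```text
time: 13.57
tool_pos: [0.4729, -0.2301, 0.2583]
tool_rot: [3.141, -0.0, 0.581]
contact_force: [1.4, 0.5, -0.2]
opening: 0.0914
t 13.57 pos [ 0.4729 -0.2301  0.2583] rot [ 3.141 -0.     0.581] F [ 1.4  0.5 -0.2] M [-0.03  0.08 -0.03] op 0.0914 q [-0.6   0.32  1.47  0.    1.35  0.39]
delta [ 7.94 -7.71 -0.07] roll -10.89
```

View pics/d3.png

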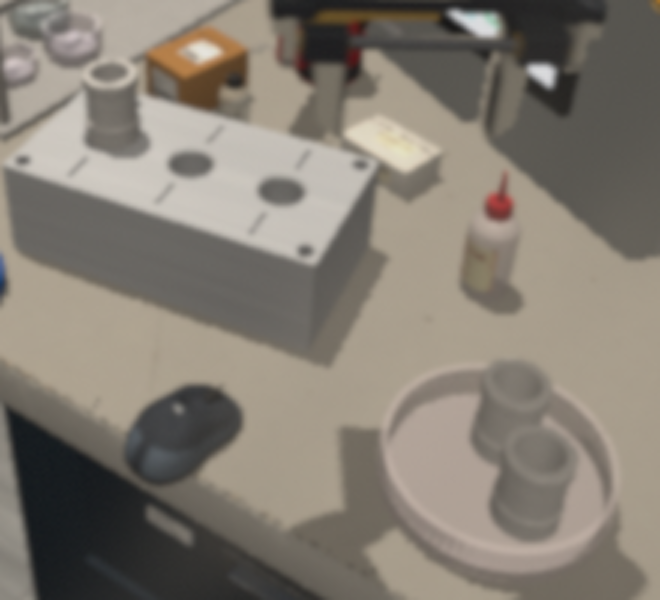

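Both cups stand in the dish at (515,410) and (535,480), with free space on the left side. Now the third, at (112,105).

```bash
python3 -m crank '{"claw":[1,1,1,1,1,1,1,1],"delta_pos":[[1,-1,0],[2,-1.9,0],[3,-2.9,0],[4,-3.8,0],[5,-4.8,0],[6,-5.8,0],[7,-6.8,0],[7.9,-7.7,0]],"roll":[-1.1,-2.2,-3.3,-4.4,-5.5,-6.6,-7.7,-8.8]}' 30;python3 -c "
from h import *
st();todelta((.5332,.0718,.118),.151)"
```

```text
time: 14.28
tool_pos: [0.5339, 0.0405, 0.2584]
tool_rot: [3.141, -0.0, 1.505]
contact_force: [1.2, -0.6, 0.1]
opening: 0.0916
t 14.28 pos [0.5339 0.0405 0.2584] rot [ 3.141 -0.     1.505] F [ 1.2 -0.6  0.1] M [-0.14  0.01  0.02] op 0.0916 q [-0.07  0.34  1.44  0.    1.36 -0.  ]
delta [ 1.24 -0.11  5.62] roll -2.07
```

```bash
python3 -m crank '{"claw":[1,1,1,1,1,1,1,1],"delta_pos":[[0.6,0,0],[1.24,-0.1,0.3],[1.24,-0.1,0.8],[1.24,-0.1,1.8],[1.24,-0.1,2.4],[1.24,-0.1,2.4],[1.24,-0.1,2.4],[1.24,-0.1,2.4]],"roll":[-1,-2.07,-2.07,-2.07,-2.07,-2.07,-2.07,-2.07]}' 30;python3 -c "
from h import *
a=cam('wrist');st();save(a,'w6');todelta((.5332,.0718,.118),.151)"
```

```text
time: 14.95
tool_pos: [0.5342, 0.0694, 0.1993]
tool_rot: [3.14, 0.0, 1.715]
contact_force: [-0.7, -0.1, 0.6]
opening: 0.0919
t 15.0 pos [0.5343 0.0694 0.1996] rot [3.139 0.    1.715] F [-0.5  0.1  0.2] M [-0.08  0.03  0.04] op 0.0918 q [-0.01  0.39  1.53  0.    1.22 -0.16]
delta [ 0.1  -0.04  3.26] roll -0.06
```

View pics/w6.png

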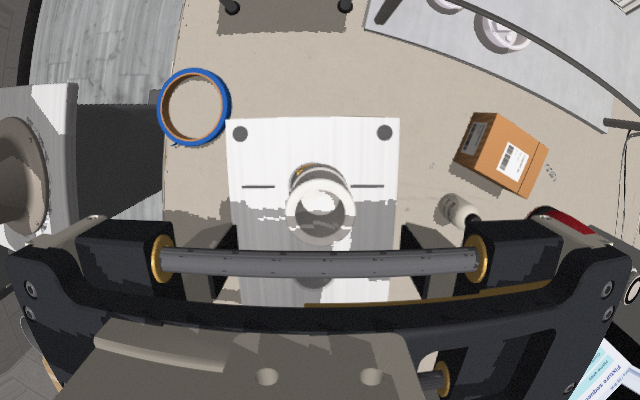

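```bash
python3 -c "
from h import *
a=cam('wrist');print(onz(a,320,211,.161))"; python3 -m crank '{"claw":[1,1,1,1,1,1,0.3,0.3],"delta_pos":[[0.1,0,0.7],[0.1,0,1.5],[0.1,0,2.3],[0.1,0,3],[0.1,0,3.25],[0.1,0,3.25],[0.1,0,3.25],[0.1,0,3.25]],"roll":[0,0,0,0,0,0,0,0]}' 30
python3 -m crank '{"claw":[0.3,0.3,0.3,0.3,0.3,0.3,0.3,0.3],"delta_pos":[[0,0,0],[0,0,0],[0,0,0],[0,0,0],[0,0,0],[0,0,0],[0,0,0],[0,0,0]],"roll":[0,0,0,0,0,0,0,0]}' 30
python3 -m crank '{"claw":[0.3,0.3,0.3,0.3,0.3,0.3,0.3,0.3],"delta_pos":[[0,0,0],[0,0,0],[0,0,-0.5],[0,0,-1.5],[0,0,-3],[0,0,-4.4],[-1.2,0,-5.7],[-2.5,0,-5.7]],"roll":[0,0,0,0,0,0,-0.5,-1.2]}' 30;python3 -c "
from h import *
st();todelta((.434,-.309,.26),.647)"
```

```text
[0.53333977 0.07445858 0.161     ]
time: 15.72
tool_pos: [0.5341, 0.072, 0.1184]
tool_rot: [3.139, 0.0, 1.716]
contact_force: [-0.4, 0.4, -0.2]
opening: 0.0824
time: 16.38
tool_pos: [0.5334, 0.0721, 0.1172]
tool_rot: [3.141, -0.0, 1.716]
contact_force: [0.5, -0.6, 3.0]
opening: 0.047
time: 17.05
tool_pos: [0.5441, 0.0111, 0.2655]
tool_rot: [3.132, 0.003, 1.848]
contact_force: [1.0, -0.9, -2.6]
opening: 0.0466
t 17.05 pos [0.5441 0.0111 0.2655] rot [3.132e+00 3.000e-03 1.848e+00] F [ 1.  -0.9 -2.6] M [-0.16 -0.07 -0.  ] op 0.0466 q [-0.12  0.35  1.41  0.    1.38 -0.4 ]
delta [-11.11  -7.74   0.18] roll -3.53
```

```bash
python3 -m crank '{"claw":[0.3,0.3,0.3,0.3,0.3,0.3,0.3,0.3],"delta_pos":[[-1.1,-0.8,0],[-2.2,-1.6,0],[-3.4,-2.4,0],[-4.6,-3.2,0],[-5.8,-4,0],[-7,-4.9,0],[-8.2,-5.8,0],[-9.4,-6.6,0]],"roll":[-0.5,-1,-1.5,-2,-2.5,-3,-3.5,-3.5]}' 30;python3 -c "
from h import *
st();todelta((.434,-.309,.06),.647);a=cam('wrist');save(a,'w7')"
```

```text
time: 17.72
tool_pos: [0.4444, -0.2616, 0.2588]
tool_rot: [-3.141, -0.002, 2.211]
contact_force: [0.5, -0.7, -1.6]
opening: 0.0472
t 17.72 pos [ 0.4444 -0.2616  0.2588] rot [-3.141e+00 -2.000e-03  2.211e+00] F [ 0.5 -0.7 -1.6] M [-0.11 -0.06  0.01] op 0.0472 q [-0.68  0.3   1.49 -0.    1.35 -1.32]
delta [-1.29 -1.46  7.95] roll -0.07
```

View pics/w7.png

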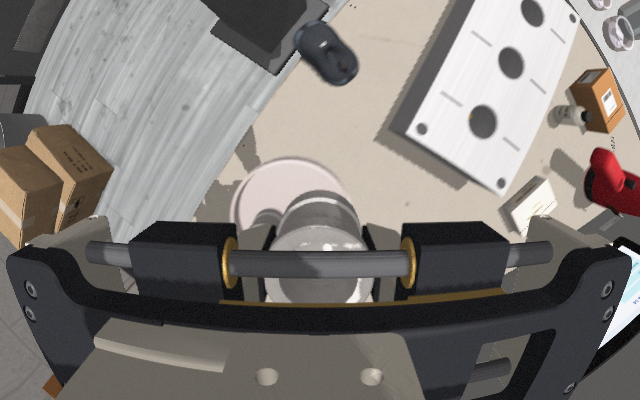

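```bash
python3 -c "
from h import *
a=cam('wrist')
for p in [(.44,-.361,.072),(.486,-.330,.072),(.452,-.333,.036),(.452-.05,-.333+.066,.036)]: print(proj(a,p))
b=cam('scene')
save(b,'d4',350,230,130,130,5)"
```

```text
[272.89084724 236.07277546]
[318.6631331  238.23324095]
[296.35520271 214.80776374]
[294.33223183 151.0556669 ]
```

View pics/d4.png

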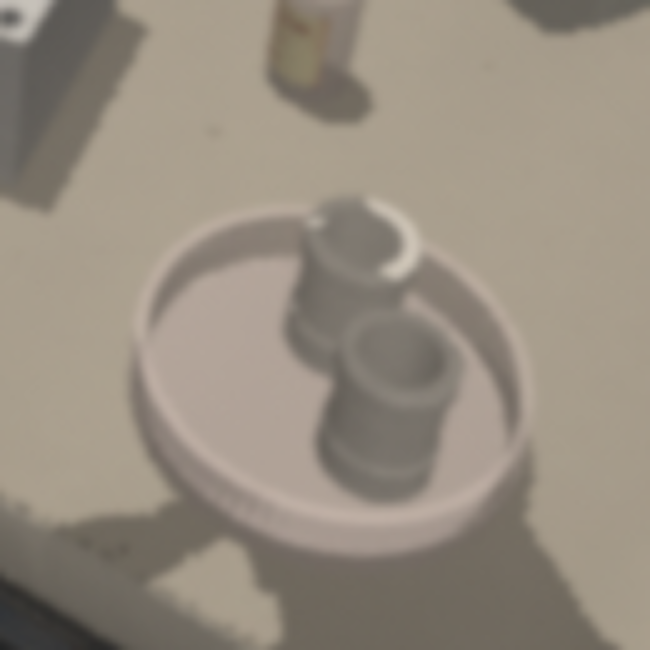

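```bash
python3 -c "
from h import *
a=cam('scene')
print(onz(a,430.3,301,.072),onz(a,422,277,.072))
todelta((.430,-.306,.06),.647)"
```

```text
[ 0.43770751 -0.36799639  0.072     ] [ 0.48747664 -0.33060696  0.072     ]
delta [-1.11 -1.56  7.94] roll -0.12
```

```bash
python3 -m crank '{"claw":[0.3,0.3,0.3,0.3,0.3,0.3,0.3,0.3],"delta_pos":[[-0.6,-0.8,0],[-1.15,-1.6,0.3],[-1.15,-1.6,1.2],[-1.15,-1.6,2.5],[-1.15,-1.6,4],[-1.15,-1.6,5.4],[-1.15,-1.6,6.6],[-1.15,-1.6,7.5]],"roll":[0,0,0,0,0,0,0,0]}' 30;python3 -c "
from h import *
st();todelta((.430,-.306,.029),.647)"
```

```text
time: 18.58
tool_pos: [0.4306, -0.3045, 0.0691]
tool_rot: [-3.141, -0.004, 2.21]
contact_force: [-0.5, -0.1, -2.1]
opening: 0.0473
t 18.58 pos [ 0.4306 -0.3045  0.0691] rot [-3.141 -0.004  2.21 ] F [-0.5 -0.1 -2.1] M [-0.06  0.01 -0.01] op 0.0473 q [-0.76  0.53  1.72  0.    0.9  -1.4 ]
delta [-0.04 -0.05  1.6 ] roll -0.08
```

```bash
python3 -m crank '{"claw":[0.3,0.3,0.3,0.3,0.3,0.3,0.3,0.3],"delta_pos":[[0,0,0.5],[0,0,1],[0,0,1.3],[0,0,1.5],[0,0,1.6],[0,0,1.65],[0,0,1.65],[0,0,1.65]],"roll":[0,0,0,0,0,0,0,0]}' 30;python3 -c "
from h import *
st()"; python3 -m crank '{"claw":[0.3,0.7,0.7,0.7,0.7,0.7,0.7,0.7],"delta_pos":[[0,0,0],[0,0,0],[0,0,0],[0,0,0],[0,0,0],[0,0,0],[0,0,-1],[0,0,-2.2]],"roll":[0,0,0,0,0,0,0,0]}' 30;python3 -c "
from h import *
st();b=cam('scene')
save(b,'d5',350,230,130,130,5)"
```

```text
time: 19.25
tool_pos: [0.4313, -0.3074, 0.0313]
tool_rot: [3.141, 0.001, 2.208]
contact_force: [-0.3, 0.6, -2.0]
opening: 0.047
t 19.25 pos [ 0.4313 -0.3074  0.0313] rot [3.141e+00 1.000e-03 2.208e+00] F [-0.3  0.6 -2. ] M [-0.09 -0.04  0.03] op 0.047 q [-0.76  0.59  1.74  0.    0.81 -1.4 ]
time: 19.92
tool_pos: [0.4296, -0.3061, 0.0844]
tool_rot: [-3.141, -0.005, 2.208]
contact_force: [-0.3, 0.4, -0.2]
opening: 0.0644
t 19.92 pos [ 0.4296 -0.3061  0.0844] rot [-3.141 -0.005  2.208] F [-0.3  0.4 -0.2] M [-0.11  0.02  0.  ] op 0.0644 q [-0.76  0.51  1.7   0.    0.94 -1.4 ]
```

View pics/d5.png

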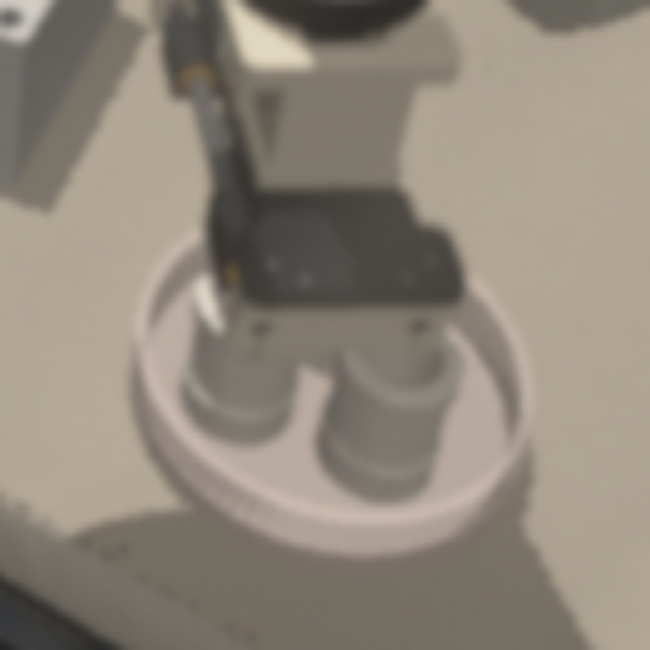

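```bash
python3 -m crank '{"claw":[0.7,0.7,0.7,0.7,1,1,1,1],"delta_pos":[[0,0,-1.4],[0,0,-3],[0,0,-4.6],[0,0,-6.2],[0.8,1.2,-7.6],[1.5,2.3,-8],[2.3,3.5,-8],[3,4.5,-8]],"roll":[0,0,0,0,0,0.5,1,1.5]}' 30;python3 -c "
from h import *
st();todelta((.53,-.11,.285),.151)"
```

```text
time: 20.63
tool_pos: [0.4776, -0.1785, 0.2873]
tool_rot: [3.139, 0.003, 2.048]
contact_force: [0.9, 0.1, -0.5]
opening: 0.0865
t 20.63 pos [ 0.4776 -0.1785  0.2873] rot [3.139e+00 3.000e-03 2.048e+00] F [ 0.9  0.1 -0.5] M [-0.08 -0.02 -0.02] op 0.0865 q [-0.51  0.27  1.46  0.    1.41 -0.99]
delta [1.47 3.12 0.1 ] roll 3.12
```

```bash
python3 -m crank '{"claw":[1,1,1,1,1,1,1,1],"delta_pos":[[0.4,0.8,0],[0.8,1.8,0],[1.2,2.6,0],[1.5,3.1,0],[1.5,3.1,0],[1.5,3.1,0],[1.5,3.1,0],[1.5,3.1,0]],"roll":[0.8,1.6,2.4,3.1,3.1,3.1,3.1,3.1]}' 30;python3 -c "
from h import *
st();c=cam('wrist');st();save(c,'w8',240,20,180,220,3);np.savez('w8.npz',R=c['R'],o=c['o'])"
```

```text
time: 21.3
tool_pos: [0.5277, -0.1119, 0.2857]
tool_rot: [-3.141, 0.0, 1.726]
contact_force: [0.2, 0.0, -0.3]
opening: 0.092
t 21.3 pos [ 0.5277 -0.1119  0.2857] rot [-3.141  0.     1.726] F [ 0.2  0.  -0.3] M [-0.08  0.1   0.04] op 0.092 q [-0.35  0.33  1.38 -0.    1.43 -0.51]
t 21.35 pos [ 0.5277 -0.1119  0.2857] rot [-3.142  0.     1.726] F [ 0.4  0.4 -0. ] M [-0.12  0.02 -0.02] op 0.0916 q [-0.35  0.33  1.38 -0.    1.43 -0.51]
```

View pics/w8.png

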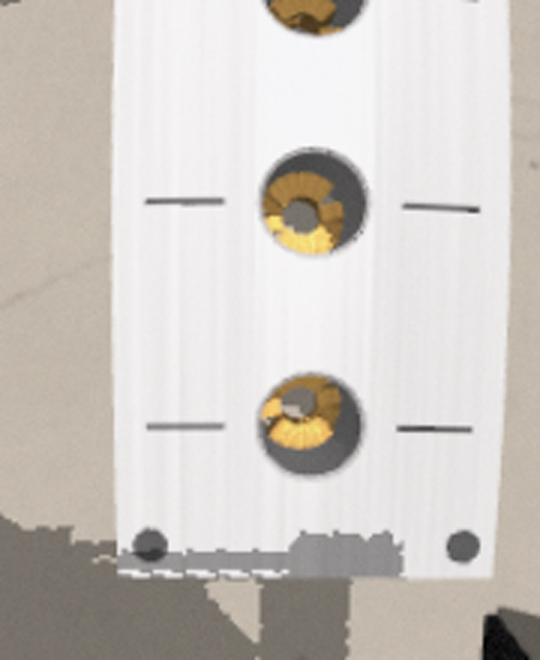

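```bash
python3 - <<'E'
from h import *
f=np.load('w8.npz');c=dict(n="wrist",R=f['R'],o=f['o'],fx=309.70691628693146,fy=309.7069,cx=318.6353,cy=194.8594)
P=lambda u,v,z:np.round(onz(c,240+u/3,20+v/3,z)[:2],4)
print("wells",P(314,202,.095),P(311,424,.095))
for l in [[(147,201),(223,201),(403,206),(479,210)],[(147,426),(223,426),(398,429),(471,430)],[(150,545),(463,546)]]: print(*[P(u,v,.095) for u,v in l])
todelta((.549,-.0766,.135),.151)
E
```

```text
wells [ 0.5392 -0.0087] [ 0.5519 -0.0918]
[ 0.478  -0.0178] [ 0.5059 -0.0138] [ 0.5724 -0.004 ] [6.015e-01 5.000e-04]
[ 0.4904 -0.1023] [ 0.519  -0.0979] [ 0.5853 -0.0882] [ 0.614  -0.0837]
[ 0.4979 -0.1487] [ 0.6207 -0.1299]
delta [1.26 1.06 6.03] roll 0.04
```

```bash
python3 -m crank '{"claw":[1,1,1,1,1,1,1,1],"delta_pos":[[0.6,0.5,0.5],[1.2,1,1.3],[1.25,1.05,2.4],[1.25,1.05,3.6],[1.25,1.05,4.8],[1.25,1.05,5.6],[1.25,1.05,6],[1.25,1.05,6]],"roll":[0,0,0,0,0,0,0,0]}' 30;python3 -c "
from h import *
c=cam('wrist');st();save(c,'w9',230,0,190,190,4);np.savez('w9.npz',R=c['R'],o=c['o'])"
```

```text
time: 22.02
tool_pos: [0.5479, -0.0764, 0.1337]
tool_rot: [-3.138, -0.002, 1.726]
contact_force: [-0.3, 0.2, 1.0]
opening: 0.0921
t 22.07 pos [ 0.549  -0.0766  0.1355] rot [-3.141e+00 -1.000e-03  1.726e+00] F [0.1 1.  0.1] M [-0.03  0.06  0.01] op 0.0917 q [-0.28  0.48  1.57  0.    1.09 -0.43]
```

View pics/w9.png

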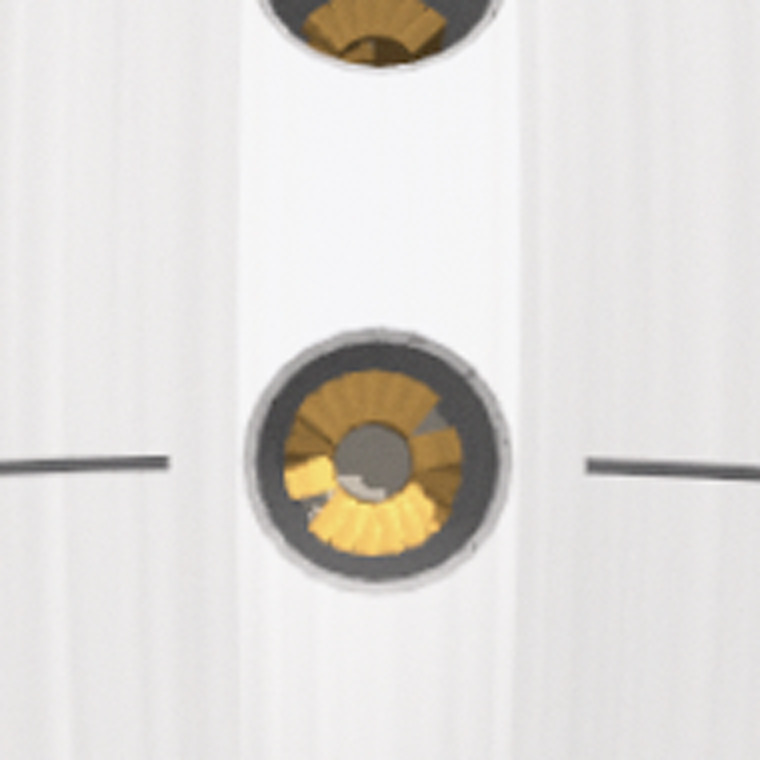

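```bash
python3 -m crank '{"claw":[1,1,1,1,1,1,1,1],"delta_pos":[[1,0,0],[2.2,0,0],[3.4,0,0],[3.4,0,0],[3.4,0,0],[3.4,0,0],[3.4,0,0],[3.4,0,0]],"roll":[0,0,0,0,0,0,0,0]}' 30;python3 -c "
from h import *
c=cam('wrist');st();save(c,'w10',230,20,190,190,4);np.savez('w10.npz',R=c['R'],o=c['o'])"
```

```text
time: 22.73
tool_pos: [0.5366, 0.0068, 0.1362]
tool_rot: [3.141, 0.0, 1.725]
contact_force: [-0.6, -0.5, -0.3]
opening: 0.0914
t 22.78 pos [0.5364 0.0069 0.136 ] rot [3.141 0.    1.725] F [-0.5  0.  -0.8] M [-0.03 -0.02 -0.01] op 0.092 q [-0.13  0.45  1.62 -0.    1.07 -0.28]
```

View pics/w10.png

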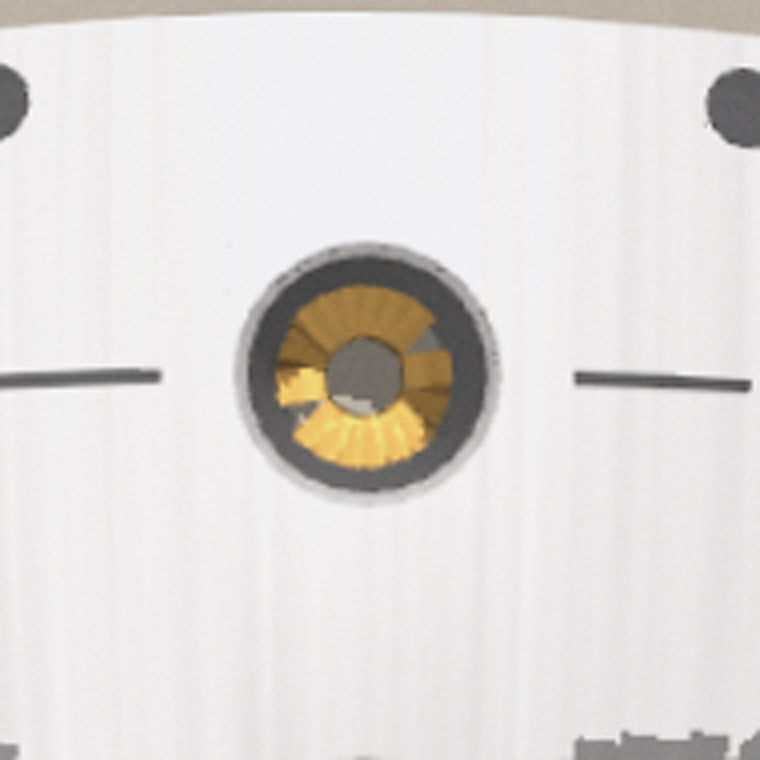

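```bash
python3 -c "
from h import *
todelta((.50,.28,.31),1.45)"
```

```text
delta [11.02  0.24 -6.96] roll -12.38
```

```bash
python3 -m crank '{"claw":[1,1,1,1,1,1,1,1],"delta_pos":[[0,0,-1.4],[0,0,-2.9],[0.6,0,-4.4],[1.8,0,-5.9],[3.2,0.1,-7],[4.6,0.1,-7],[6,0.1,-7],[7.4,0.2,-7]],"roll":[-1,-2,-3.1,-4.2,-5.3,-6.4,-7.5,-8.6]}' 30;python3 -c "
from h import *
st();todelta((.50,.28,.31),1.45)"
```

```text
time: 23.45
tool_pos: [0.5123, 0.1925, 0.3119]
tool_rot: [3.14, 0.002, 2.631]
contact_force: [0.9, 0.1, 0.0]
opening: 0.0916
t 23.45 pos [0.5123 0.1925 0.3119] rot [3.140e+00 2.000e-03 2.631e+00] F [0.9 0.1 0. ] M [-0.04 -0.05  0.02] op 0.0916 q [ 0.22  0.33  1.3   0.    1.5  -0.84]
delta [2.14 2.81 0.08] roll -3.72
```

```bash
python3 -m crank '{"claw":[1,1,1,1,1,1,1,1],"delta_pos":[[0.8,1,0],[1.6,2,0],[2.1,2.8,0],[2.1,2.8,0],[2.1,2.8,0],[2.1,2.8,0],[2.1,2.8,0],[2.1,2.8,0]],"roll":[-1,-2,-3,-3.7,-3.7,-3.7,-3.7,-3.7]}' 30;python3 -c "
from h import *
c=cam('wrist');st();save(c,'w11');np.savez('w11.npz',R=c['R'],o=c['o'])"
```

```text
time: 24.12
tool_pos: [0.5015, 0.2772, 0.3108]
tool_rot: [-3.142, 0.0, 3.011]
contact_force: [0.5, 0.2, -0.7]
opening: 0.0918
t 24.17 pos [0.5015 0.2773 0.3109] rot [3.142 0.    3.011] F [-0.1 -0.7  0.1] M [-0.03  0.01  0.03] op 0.0914 q [ 0.37  0.39  1.23 -0.    1.53 -1.07]
```

View pics/w11.png

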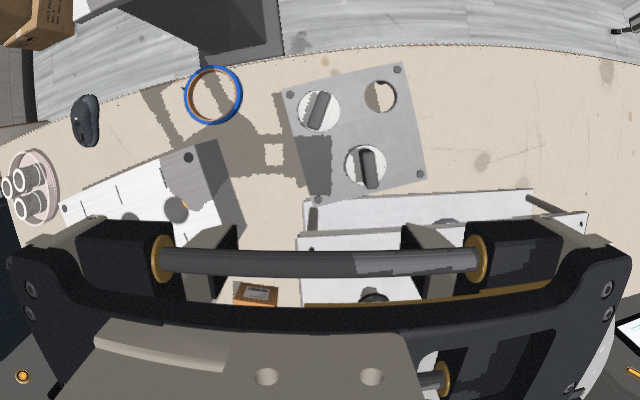

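```bash
python3 -c "
from h import *
c=cam('wrist');st();save(c,'w12',275,55,160,150,5)"
```

```text
t 24.22 pos [0.5015 0.2774 0.3109] rot [3.141 0.    3.012] F [ 0.2 -0.2  0.1] M [0.04 0.01 0.01] op 0.0921 q [ 0.37  0.39  1.23  0.    1.53 -1.07]
```

View pics/w12.png

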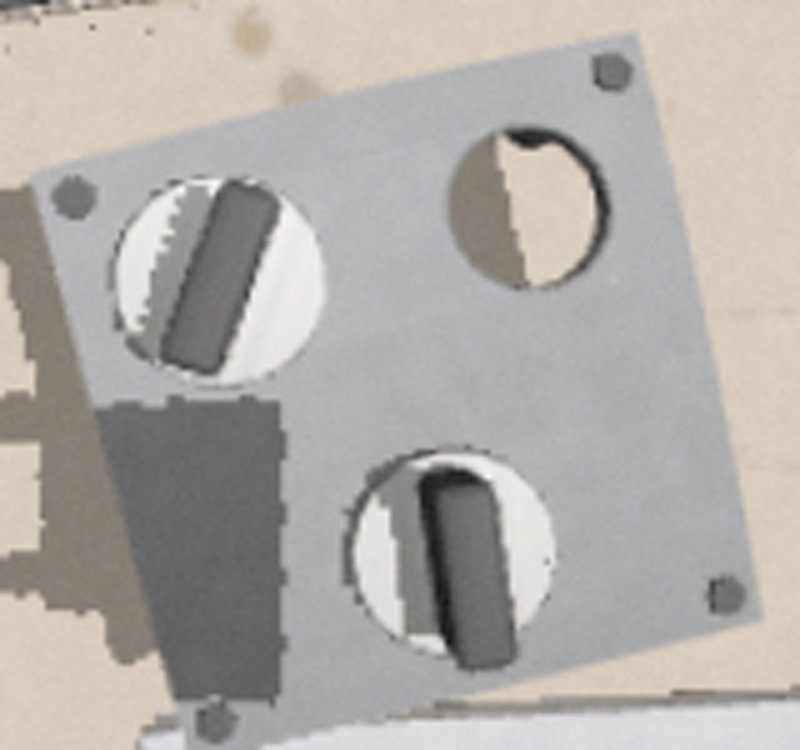

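```bash
python3 - <<'E'
from h import *
c=cam('wrist')
P=lambda u,v,z:onz(c,275+u/5,55+v/5,z)[:2]
for n,e1,e2,f in [("A",(252,185),(194,362),(220,280)),("B",(464,486),(491,662),(455,555))]:
    p,q=P(*e1,.142),P(*e2,.142);d=p-q
    print(n,"mid",(p+q)/2,"len",np.hypot(*d),"gripyaw",np.arctan2(d[1],d[0])%np.pi,"flange",P(*f,.108))
print("hole",P(530,208,.1))
b=[P(*x,.1) for x in [(73,197),(612,71),(725,594),(216,720)]];print("bolts",np.round(b,4),np.mean(b,0))
E
```

```text
A mid [0.42666731 0.28784545] len 0.03940074252783011 gripyaw 2.699762997259109 flange [0.42743876 0.28718441]
B mid [0.49735303 0.33437028] len 0.03937546100418771 gripyaw 0.056313722996432336 flange [0.4985295  0.33434623]
hole [0.41818945 0.36285334]
bolts [[0.4028 0.2555]
 [0.3863 0.3873]
 [0.5178 0.4036]
 [0.5337 0.2724]] [0.46015355 0.32969494]
```

```bash
python3 -c "
from h import *
todelta((.427,.2873,.113),1.129)"
```

```text
delta [3.   0.   7.91] roll 2.98
```

```bash
python3 -m crank '{"claw":[0.5,0.5,0.5,0.5,0.5,0.5,0.5,0.5],"delta_pos":[[1,0,0],[2.2,0,0],[3,0,0.3],[3,0,1.2],[3,0,2.4],[3,0,3.6],[3,0,4.8],[3,0,5.6]],"roll":[1,2,3,3,3,3,3,3]}' 30;python3 -c "
from h import *
c=cam('wrist');st();todelta((.427,.2873,.113),1.129);save(c,'w13',200,120,240,180,3)"
```

```text
time: 24.93
tool_pos: [0.4258, 0.287, 0.1684]
tool_rot: [-3.14, -0.002, 2.699]
contact_force: [-0.4, 0.5, -0.3]
opening: 0.0468
t 24.98 pos [0.4243 0.2862 0.1653] rot [-3.135 -0.005  2.699] F [-1.5 -0.6 -3.6] M [-0.08  0.04  0.03] op 0.0466 q [ 0.44  0.38  1.65  0.    1.12 -0.68]
delta [-0.09  0.1   2.09] roll -0.01
```

View pics/w13.png

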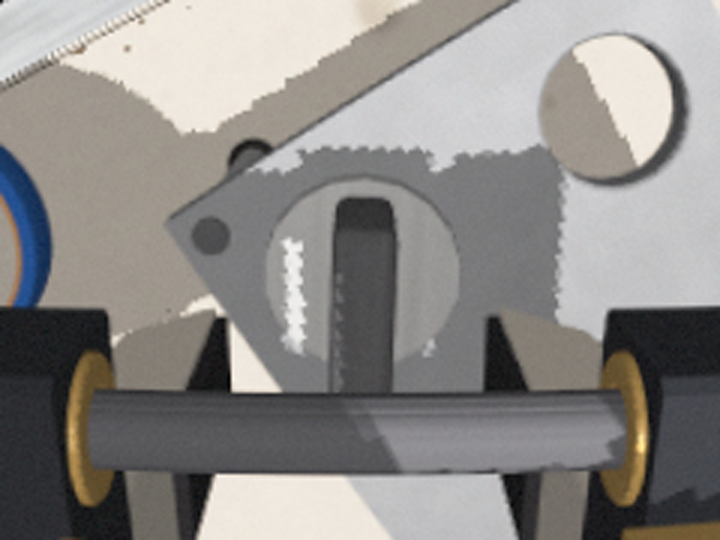

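The grip bar at (363,290) is vertical in the picture, aligned with the jaws and centred between the fingers. Descending.

```bash
python3 -m crank '{"claw":[0.5,0.5,0.5,0.5,0.5,0.5,0.5,0.5],"delta_pos":[[-0.05,0.05,0.5],[-0.05,0.05,1.1],[-0.05,0.05,1.6],[-0.05,0.05,1.9],[-0.05,0.05,2.1],[-0.05,0.05,2.1],[-0.05,0.05,2.1],[-0.05,0.05,2.1]],"roll":[0,0,0,0,0,0,0,0]}' 30;python3 -c "
from h import *
st();todelta((.427,.2873,.113),1.129)"
```

```text
time: 25.65
tool_pos: [0.429, 0.2886, 0.1191]
tool_rot: [3.14, 0.001, 2.7]
contact_force: [0.2, 0.2, 0.5]
opening: 0.0461
t 25.65 pos [0.429  0.2886 0.1191] rot [3.14e+00 1.00e-03 2.70e+00] F [0.2 0.2 0.5] M [ 0.01 -0.03  0.04] op 0.0461 q [ 0.44  0.44  1.7   0.    1.   -0.69]
delta [ 0.05 -0.08  0.24] roll 0.0
```

```bash
python3 -m crank '{"claw":[0.5,0.5,0,0,0,0,0,0],"delta_pos":[[0.05,-0.08,0.12],[0.05,-0.08,0.22],[0.05,-0.08,0.22],[0.05,-0.08,0.22],[0.05,-0.08,0.22],[0.05,-0.08,0.22],[0.05,-0.08,0.22],[0.05,-0.08,0.22]],"roll":[0,0,0,0,0,0,0,0]}' 30;python3 -c "
from h import *
st()"
```

```text
time: 26.32
tool_pos: [0.4266, 0.2872, 0.1128]
tool_rot: [3.141, 0.0, 2.7]
contact_force: [-0.0, 0.3, -0.1]
opening: 0.014
t 26.32 pos [0.4266 0.2872 0.1128] rot [3.141 0.    2.7  ] F [-0.   0.3 -0.1] M [0.05 0.01 0.02] op 0.014 q [ 0.44  0.45  1.71  0.    0.98 -0.69]
```

```bash
python3 -m crank '{"claw":[0,0,0,0,0,0,0,0],"delta_pos":[[0,0,0],[0,0,-0.5],[0,0,-1.2],[0,0,-2],[0,0,-2.9],[0,0,-3.8],[0,0,-4.6],[0,0,-5.2]],"roll":[0,0,0,0,0,0,0,0]}' 40;python3 -c "
from h import *
st();todelta((.5264,.0756,.245),2.05)"
```

```text
time: 26.98
tool_pos: [0.4266, 0.2871, 0.2443]
tool_rot: [3.141, 0.001, 2.7]
contact_force: [1.1, -0.4, -2.2]
opening: 0.0136
t 26.98 pos [0.4266 0.2871 0.2443] rot [3.141e+00 1.000e-03 2.700e+00] F [ 1.1 -0.4 -2.2] M [-0.03 -0.01 -0.01] op 0.0136 q [ 0.44  0.31  1.52  0.    1.31 -0.69]
delta [-7.23 -5.94 -0.03] roll -8.79
```

```bash
python3 -m crank '{"claw":[0,0,0,0,0,0,0,0],"delta_pos":[[-0.9,-0.7,0],[-1.8,-1.5,0],[-2.8,-2.3,0],[-3.8,-3.1,0],[-4.8,-3.9,0],[-5.8,-4.7,0],[-6.6,-5.4,0],[-7.2,-5.9,0]],"roll":[-1,-2.1,-3.2,-4.3,-5.4,-6.5,-7.6,-8.7]}' 40;python3 -c "
from h import *
c=cam('wrist');st();save(c,'w14');todelta((.5264,.0756,.245),2.05)"
```

```text
time: 27.65
tool_pos: [0.5266, 0.0744, 0.2422]
tool_rot: [3.142, -0.001, -2.668]
contact_force: [-0.6, -0.0, -2.4]
opening: 0.0136
t 27.7 pos [0.5279 0.0719 0.2421] rot [-3.139e+00 -1.000e-03 -2.661e+00] F [ 2.1 -2.8 -1. ] M [-0.18 -0.09  0.01] op 0.0139 q [-0.01  0.34  1.48 -0.    1.32 -2.06]
delta [-0.01  0.16 -0.12] roll 0.02
```

View pics/w14.png

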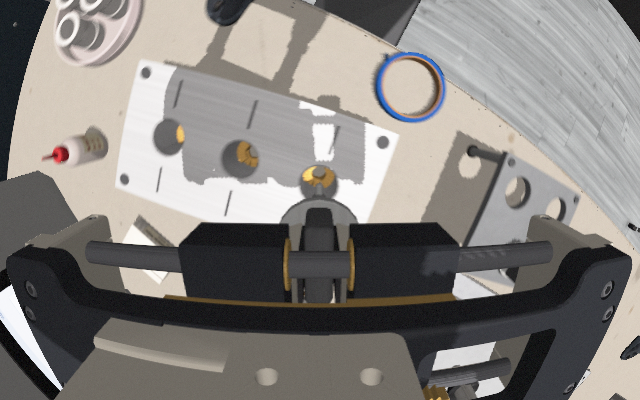

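```bash
python3 -m crank '{"claw":[0,0,0,0,0,0,0,0],"delta_pos":[[0,0.05,0],[0,0.05,0],[0,0.05,0.4],[0,0.05,0.9],[0,0.05,1.4],[0,0.05,1.4],[0,0.05,1.4],[0,0.05,1.4]],"roll":[0,0,0,0,0,0,0,0]}' 40;python3 -c "
from h import *
c=cam('wrist');st();save(c,'w15',200,120,240,120,3);todelta((.5264,.0756,.16),2.05)"
```

```text
time: 28.37
tool_pos: [0.5256, 0.0786, 0.2081]
tool_rot: [-3.141, 0.001, -2.672]
contact_force: [0.6, 0.3, -1.5]
opening: 0.0139
t 28.42 pos [0.5259 0.0784 0.2084] rot [-3.141e+00  1.000e-03 -2.672e+00] F [-0.5 -0.3 -2.2] M [0.1  0.02 0.02] op 0.0139 q [ 0.    0.37  1.54  0.    1.23 -2.04]
delta [ 0.04 -0.11  1.93] roll -0.09
```

View pics/w15.png

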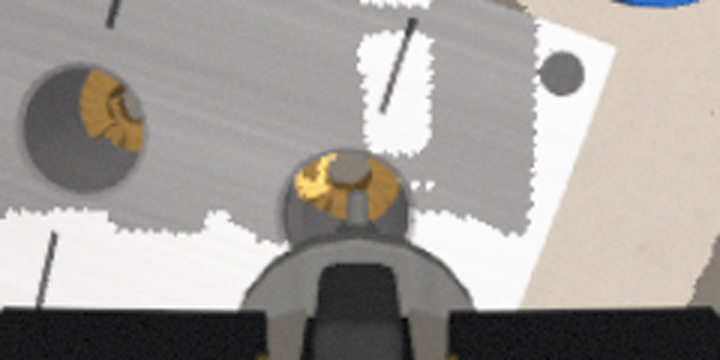

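```bash
python3 -m crank '{"claw":[0,0,0,0,0,0,0,0],"delta_pos":[[0.04,-0.11,0],[0.04,-0.11,0.5],[0.04,-0.11,1],[0.04,-0.11,1.5],[0.04,-0.11,2],[0.04,-0.11,2.4],[0.04,-0.11,2.7],[0.04,-0.11,2.7]],"roll":[-0.1,-0.1,-0.1,-0.1,-0.1,-0.1,-0.1,-0.1]}' 40;python3 -c "
from h import *
st();todelta((.5264,.0756,.126),2.05)"
```

```text
time: 29.08
tool_pos: [0.5253, 0.0749, 0.139]
tool_rot: [3.141, -0.002, -2.662]
contact_force: [0.0, 0.8, -2.3]
opening: 0.0133
t 29.08 pos [0.5253 0.0749 0.139 ] rot [ 3.141e+00 -2.000e-03 -2.662e+00] F [ 0.   0.8 -2.3] M [0.06 0.04 0.02] op 0.0133 q [-0.    0.44  1.63  0.    1.07 -2.05]
delta [-0.05  0.    0.52] roll 0.01
```

```bash
python3 -m crank '{"claw":[0,0,0,0,0,0,0,0],"delta_pos":[[-0.04,0,0.1],[-0.04,0,0.2],[-0.04,0,0.3],[-0.04,0,0.4],[-0.04,0,0.5],[-0.04,0,0.5],[-0.04,0,0.5],[-0.04,0,0.5]],"roll":[0,0,0,0,0,0,0,0]}' 40;python3 -c "
from h import *
st();todelta((.5264,.0756,.118),2.05)"
```

```text
time: 29.75
tool_pos: [0.5269, 0.0755, 0.1278]
tool_rot: [-3.142, 0.0, -2.662]
contact_force: [-1.2, 0.6, -2.2]
opening: 0.0133
t 29.75 pos [0.5269 0.0755 0.1278] rot [-3.142  0.    -2.662] F [-1.2  0.6 -2.2] M [0.04 0.08 0.01] op 0.0133 q [-0.    0.46  1.64  0.    1.04 -2.05]
delta [0.02 0.01 0.39] roll 0.01
```

```bash
python3 -m crank '{"claw":[0,0,0,0,0,0,0,0],"delta_pos":[[0,0,0.05],[0,0,0.1],[0,0,0.15],[0,0,0.2],[0,0,0.25],[0,0,0.3],[0,0,0.3],[0,0,0.3]],"roll":[0,0,0,0,0,0,0,0]}' 40;python3 -c "
from h import *
st()"
```

```text
time: 30.42
tool_pos: [0.5271, 0.0755, 0.1202]
tool_rot: [-3.141, 0.001, -2.662]
contact_force: [0.6, -0.0, -1.2]
opening: 0.014
t 30.42 pos [0.5271 0.0755 0.1202] rot [-3.141e+00  1.000e-03 -2.662e+00] F [ 0.6 -0.  -1.2] M [ 0.04 -0.18 -0.05] op 0.014 q [-0.    0.46  1.65  0.    1.02 -2.05]
```

```bash
python3 -m crank '{"claw":[0,0,0,0,0,0,0,0],"delta_pos":[[0,0,0.05],[0,0,0.1],[0,0,0.15],[0,0,0.2],[0,0,0.24],[0,0,0.24],[0,0,0.24],[0,0,0.24]],"roll":[0,0,0,0,0,0,0,0]}' 40;python3 -c "
from h import *
st()"
```

```text
time: 31.08
tool_pos: [0.5269, 0.0755, 0.1138]
tool_rot: [3.142, 0.0, -2.662]
contact_force: [1.6, -0.3, -1.7]
opening: 0.014
t 31.08 pos [0.5269 0.0755 0.1138] rot [ 3.142  0.    -2.662] F [ 1.6 -0.3 -1.7] M [ 0.11 -0.42 -0.07] op 0.014 q [-0.    0.47  1.66  0.    1.01 -2.05]
```

```bash
python3 -m crank '{"claw":[0,0,0,0,0,0,0,0],"delta_pos":[[0,0,0.05],[0,0,0.06],[0,0,0.07],[0,0,0.09],[0,0,0.11],[0,0,0.13],[0,0,0.15],[0,0,0.15]],"roll":[0.5,1,1.5,2,2.7,3.4,4,4]}' 40;python3 -c "
from h import *
st()"
```

```text
time: 31.75
tool_pos: [0.527, 0.0758, 0.1118]
tool_rot: [3.141, 0.001, -3.084]
contact_force: [-2.0, -0.0, 11.2]
opening: 0.0139
t 31.75 pos [0.527  0.0758 0.1118] rot [ 3.141e+00  1.000e-03 -3.084e+00] F [-2.  -0.  11.2] M [ 0.19  0.53 -0.05] op 0.0139 q [-0.    0.47  1.66  0.    1.   -1.63]
```

```bash
python3 -m crank '{"claw":[0,0,0,0,0,0,0,0],"delta_pos":[[0,0,0],[0,0,0.01],[0,0,0.03],[0,0,0.05],[0,0,0.07],[0,0,0.09],[0,0,0.1],[0,0,0.1]],"roll":[0.6,1.2,1.8,2.4,3,3.6,4,4]}' 40;python3 -c "
from h import *
st()"
```

```text
time: 32.42
tool_pos: [0.5278, 0.0757, 0.1104]
tool_rot: [3.14, 0.003, 2.782]
contact_force: [-3.7, 0.3, 18.4]
opening: 0.0142
t 32.42 pos [0.5278 0.0757 0.1104] rot [3.140e+00 3.000e-03 2.782e+00] F [-3.7  0.3 18.4] M [ 0.06  0.55 -0.09] op 0.0142 q [-0.    0.48  1.66  0.    1.   -1.21]
```

```bash
python3 -m crank '{"claw":[0,0,0,0,0,0,0,0],"delta_pos":[[0,0,0],[0,0,0],[0,0,0.02],[0,0,0.04],[0,0,0.05],[0,0,0.05],[0,0,0.05],[0,0,0.05]],"roll":[0.4,0.8,1.2,1.6,2,2.3,2.3,2.3]}' 40;python3 -c "
from h import *
st();c=cam('wrist');save(c,'w16',200,120,240,120,3);a=cam('side');save(a,'s16',270,160,100,80,7)"
```

```text
time: 33.08
tool_pos: [0.5278, 0.0757, 0.1091]
tool_rot: [3.139, 0.003, 2.543]
contact_force: [-2.5, 0.3, 18.5]
opening: 0.0139
t 33.08 pos [0.5278 0.0757 0.1091] rot [3.139e+00 3.000e-03 2.543e+00] F [-2.5  0.3 18.5] M [ 0.13  0.55 -0.13] op 0.0139 q [-0.    0.48  1.67  0.    0.99 -0.97]
```

View pics/s16.png

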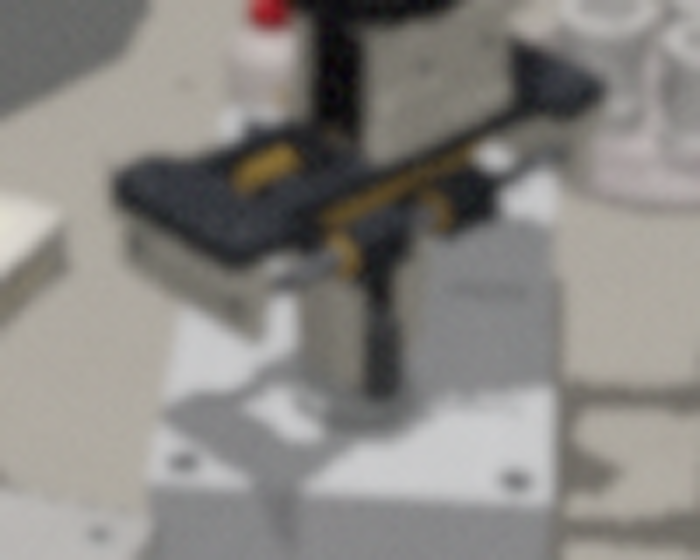

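```bash
python3 -m crank '{"claw":[0,0,0,0,0,0,0,0],"delta_pos":[[0,0,0],[0,0,0],[0,0,0.02],[0,0,0.03],[0,0,0.05],[0,0,0.05],[0,0,0.05],[0,0,0.05]],"roll":[0.4,0.8,1.2,1.6,1.9,1.9,1.9,1.9]}' 40;python3 -c "
from h import *
st()"
```

```text
time: 33.85
tool_pos: [0.5279, 0.0758, 0.108]
tool_rot: [3.139, 0.002, 2.344]
contact_force: [-3.3, 1.7, 18.6]
opening: 0.0137
t 33.85 pos [0.5279 0.0758 0.108 ] rot [3.139e+00 2.000e-03 2.344e+00] F [-3.3  1.7 18.6] M [ 0.17  0.57 -0.07] op 0.0137 q [-0.    0.48  1.67  0.    0.99 -0.78]
```

```bash
python3 -m crank '{"claw":[0,0,0,0,0,0,0,0],"delta_pos":[[0,0,0],[0,0,0],[0,0,0.01],[0,0,0.01],[0,0,0.02],[0,0,0.02],[0,0,0.02],[0,0,0.02]],"roll":[0.3,0.6,0.9,1.2,1.2,1.2,1.2,1.2]}' 40;python3 -c "
from h import *
st()"
```

```text
time: 34.52
tool_pos: [0.5282, 0.076, 0.1078]
tool_rot: [3.138, 0.002, 2.219]
contact_force: [-2.4, 2.0, 20.7]
opening: 0.0139
t 34.52 pos [0.5282 0.076  0.1078] rot [3.138e+00 2.000e-03 2.219e+00] F [-2.4  2.  20.7] M [0.21 0.68 0.03] op 0.0139 q [-0.    0.48  1.67  0.    0.99 -0.65]
```

```bash
python3 -m crank '{"claw":[0.5,0.5,0.5,0.5,0.5,0.5,0.5,0.5],"delta_pos":[[0,0,-0.05],[0,0,-0.05],[0,0,-0.05],[0,0,-0.05],[0,0,-0.05],[0,0,-1],[0,0,-2.2],[0,0,-3.4]],"roll":[0,0,0,0,0,0,0,0]}' 40;python3 -c "
from h import *
st();c=cam('side');save(c,'s17',280,170,80,60,8);c=cam('wrist');save(c,'w17',200,50,240,200,3)"
```

```text
time: 35.18
tool_pos: [0.5261, 0.0754, 0.19]
tool_rot: [-3.139, -0.002, 2.218]
contact_force: [1.0, -0.4, 0.4]
opening: 0.0463
t 35.18 pos [0.5261 0.0754 0.19  ] rot [-3.139e+00 -2.000e-03  2.218e+00] F [ 1.  -0.4  0.4] M [ 0.03 -0.04  0.06] op 0.0463 q [-0.    0.39  1.56  0.    1.2  -0.65]
```

View pics/s17.png

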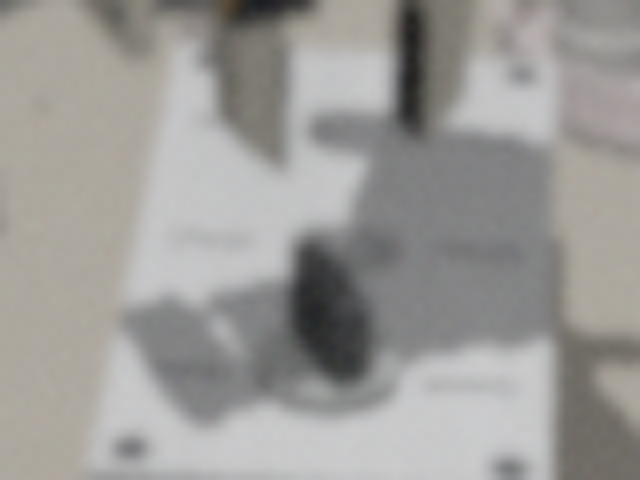

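View pics/w17.png

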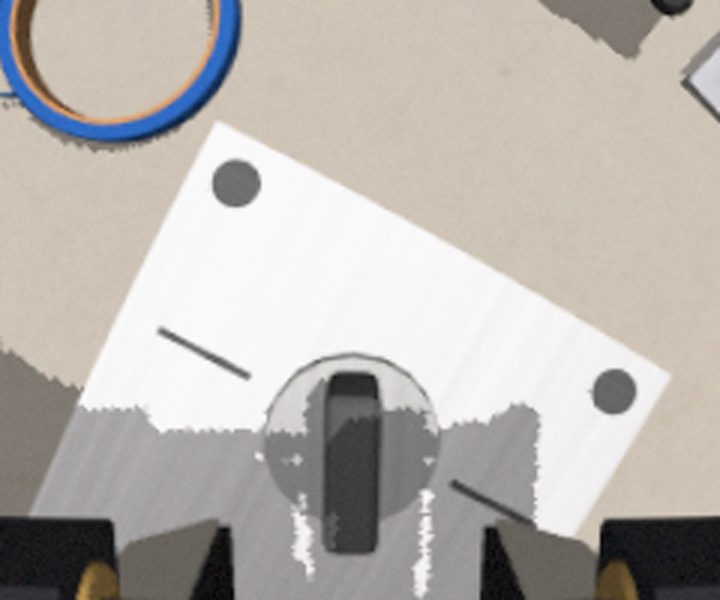

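```bash
python3 -c "
from h import *
todelta((.498,.3343,.24),1.627)"
```

```text
delta [ 9.    5.26 -1.83] roll -9.35
```

```bash
python3 -m crank '{"claw":[0.5,0.5,0.5,0.5,0.5,0.5,0.5,0.5],"delta_pos":[[0.3,0.2,-1],[1.2,0.7,-2],[2.4,1.4,-2],[3.6,2.1,-2],[4.8,2.8,-2],[6,3.5,-2],[7.2,4.2,-2],[8.3,4.8,-2]],"roll":[-1,-2.1,-3.2,-4.3,-5.4,-6.5,-7.6,-8.7]}' 30;python3 -c "
from h import *
st();todelta((.498,.3343,.18),1.627)"
```

```text
time: 35.95
tool_pos: [0.4966, 0.3152, 0.2388]
tool_rot: [-3.141, -0.001, 3.135]
contact_force: [0.2, -0.5, 0.2]
opening: 0.0464
t 35.95 pos [0.4966 0.3152 0.2388] rot [-3.141e+00 -1.000e-03  3.135e+00] F [ 0.2 -0.5  0.2] M [0.06 0.02 0.01] op 0.0464 q [ 0.44  0.45  1.32  0.    1.37 -1.13]
delta [-0.05  0.77  2.35] roll -0.6
```

```bash
python3 -m crank '{"claw":[0.5,0.5,0.5,0.5,0.5,0.5,0.5,0.5],"delta_pos":[[-0.05,0.4,0],[-0.05,0.77,0],[-0.05,0.77,0.5],[-0.05,0.77,1.2],[-0.05,0.77,2],[-0.05,0.77,2.6],[-0.05,0.77,2.8],[-0.05,0.77,2.8]],"roll":[-0.3,-0.6,-0.6,-0.6,-0.6,-0.6,-0.6,-0.6]}' 30;python3 -c "
from h import *
c=cam('wrist');st();todelta((.498,.3343,.113),1.627);save(c,'w18',200,120,240,180,3)"
```

```text
time: 36.62
tool_pos: [0.4986, 0.3313, 0.1683]
tool_rot: [-3.14, -0.003, -3.093]
contact_force: [0.2, -0.9, 0.1]
opening: 0.0459
t 36.67 pos [0.4992 0.3318 0.1697] rot [-3.141e+00 -1.000e-03 -3.092e+00] F [-0.4  0.   0.6] M [ 0.05 -0.03  0.  ] op 0.0459 q [ 0.46  0.53  1.39 -0.    1.22 -1.16]
delta [0.04 0.1  2.27] roll -0.07
```

View pics/w18.png

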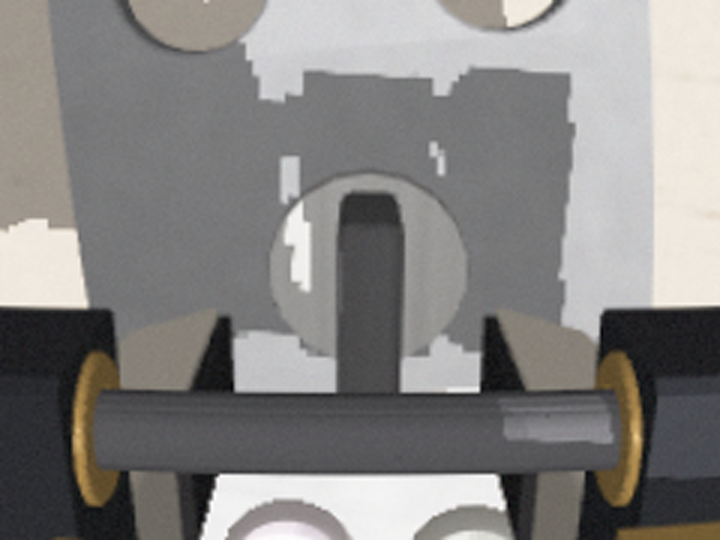

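The second bar at (370,300) is aligned and nearly centred between the fingers. Descend, close and lift.

```bash
python3 -m crank '{"claw":[0.5,0.5,0.5,0.5,0.5,0.5,0.5,0.5],"delta_pos":[[0.04,0.08,0.5],[0.04,0.08,1.1],[0.04,0.08,1.6],[0.04,0.08,1.9],[0.04,0.08,2.15],[0.04,0.08,2.25],[0.04,0.08,2.25],[0.04,0.08,2.25]],"roll":[-0.05,-0.05,-0.05,-0.05,-0.05,-0.05,-0.05,-0.05]}' 30;python3 -c "
from h import *
st();todelta((.498,.3343,.113),1.627)"
```

```text
time: 37.33
tool_pos: [0.4982, 0.3347, 0.1144]
tool_rot: [3.141, 0.001, -3.086]
contact_force: [0.5, 0.5, 0.5]
opening: 0.046
t 37.33 pos [0.4982 0.3347 0.1144] rot [ 3.141e+00  1.000e-03 -3.086e+00] F [0.5 0.5 0.5] M [-0.   -0.01 -0.03] op 0.046 q [ 0.46  0.58  1.46  0.    1.1  -1.16]
delta [ 0.01 -0.01  0.06] roll -0.0
```

```bash
python3 -m crank '{"claw":[0,0,0,0,0,0,0,0],"delta_pos":[[0,0,0.03],[0,0,0.03],[0,0,0.03],[0,0,0.03],[0,0,0.03],[0,0,0.03],[0,0,0.03],[0,0,0.03]],"roll":[0,0,0,0,0,0,0,0]}' 50;python3 -c "
from h import *
st()"; python3 -m crank '{"claw":[0,0,0,0,0,0,0,0],"delta_pos":[[0,0,0],[0,0,-0.5],[0,0,-1.2],[0,0,-2],[0,0,-2.9],[0,0,-3.8],[0,0,-4.6],[0,0,-5.2]],"roll":[0,0,0,0,0,0,0,0]}' 50;python3 -c "
from h import *
st();todelta((.5393,-.0087,.24),1.84)"
```

```text
time: 38.0
tool_pos: [0.4979, 0.3345, 0.1131]
tool_rot: [3.142, 0.0, -3.086]
contact_force: [0.7, -0.8, 1.3]
opening: 0.014
t 38.0 pos [0.4979 0.3345 0.1131] rot [ 3.142  0.    -3.086] F [ 0.7 -0.8  1.3] M [-0.1   0.02  0.01] op 0.014 q [ 0.46  0.58  1.46 -0.    1.1  -1.16]
time: 38.67
tool_pos: [0.4978, 0.3347, 0.2443]
tool_rot: [3.141, 0.001, -3.086]
contact_force: [-0.2, 1.1, -2.6]
opening: 0.0135
t 38.67 pos [0.4978 0.3347 0.2443] rot [ 3.141e+00  1.000e-03 -3.086e+00] F [-0.2  1.1 -2.6] M [ 0.05 -0.   -0.02] op 0.0135 q [ 0.46  0.47  1.28  0.    1.39 -1.16]
delta [ -0.89 -13.81   0.17] roll -2.04
```

```bash
python3 -m crank '{"claw":[0,0,0,0,0,0,0,0],"delta_pos":[[0,-0.4,-1],[0,-1.3,-2],[-0.1,-2.7,-2],[-0.2,-4.2,-2],[-0.3,-5.7,-2],[-0.4,-7.2,-2],[-0.6,-8.7,-2],[-0.7,-10.2,-2]],"roll":[0,-0.3,-0.6,-0.9,-1.2,-1.5,-1.8,-2]}' 50;python3 -c "
from h import *
st();todelta((.5393,-.0087,.29),1.84)"
```

```text
time: 39.33
tool_pos: [0.5293, 0.0792, 0.2924]
tool_rot: [3.141, -0.001, -2.874]
contact_force: [1.3, 1.1, -2.1]
opening: 0.0137
t 39.33 pos [0.5293 0.0792 0.2924] rot [ 3.141e+00 -1.000e-03 -2.874e+00] F [ 1.3  1.1 -2.1] M [ 0.1  -0.02 -0.  ] op 0.0137 q [ 0.01  0.32  1.38  0.    1.45 -1.83]
delta [ 0.54 -3.5   0.09] roll -0.02
```

```bash
python3 -m crank '{"claw":[0,0,0,0,0,0,0,0],"delta_pos":[[0.2,-1.2,0],[0.4,-2.4,0],[0.54,-3.4,0],[0.54,-3.4,0],[0.54,-3.4,1],[0.54,-3.4,2],[0.54,-3.4,3],[0.54,-3.4,3.2]],"roll":[0,0,0,0,0,0,0,0]}' 50;python3 -c "
from h import *
c=cam('wrist');st();save(c,'w19',200,100,240,150,3);todelta((.5393,-.0087,.20),1.84)"
```

```text
time: 40.0
tool_pos: [0.5361, -0.0039, 0.2085]
tool_rot: [3.138, -0.008, -2.876]
contact_force: [-0.5, 0.6, -4.1]
opening: 0.0136
t 40.05 pos [ 0.5367 -0.0039  0.2096] rot [ 3.138 -0.007 -2.876] F [-0.9 -0.2 -3.4] M [0.09 0.1  0.05] op 0.0139 q [-0.15  0.38  1.51  0.    1.25 -1.99]
delta [-0.05 -0.21  0.38] roll -0.04
```

View pics/w19.png

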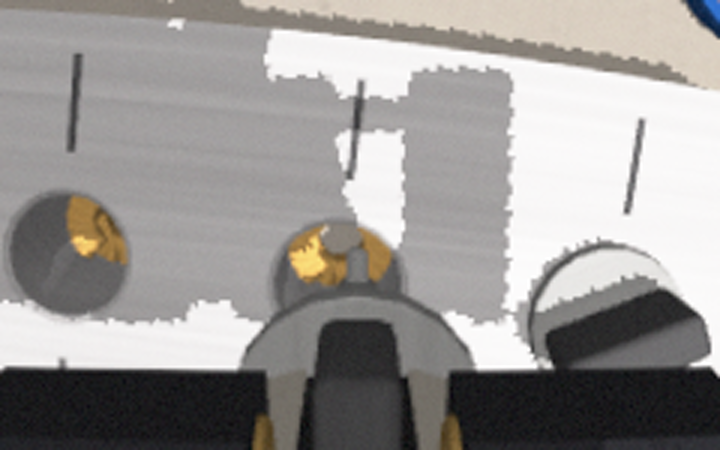

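The screw is over the middle well (340,260); the first screw is flat at (620,320). Centre and lower.

```bash
python3 -m crank '{"claw":[0,0,0,0,0,0,0,0],"delta_pos":[[0,-0.1,0],[0,-0.1,0.1],[0,-0.1,0.5],[0,-0.1,1],[0,-0.1,1.4],[0,-0.1,1.8],[0,-0.1,1.8],[0,-0.1,1.8]],"roll":[0,0,0,0,0,0,0,0]}' 50;python3 -c "
from h import *
st();todelta((.5393,-.0087,.128),1.84)"
```

```text
time: 40.72
tool_pos: [0.5392, -0.007, 0.1676]
tool_rot: [3.141, -0.001, -2.876]
contact_force: [-0.2, -0.9, -3.6]
opening: 0.0136
t 40.72 pos [ 0.5392 -0.007   0.1676] rot [ 3.141e+00 -1.000e-03 -2.876e+00] F [-0.2 -0.9 -3.6] M [ 0.02  0.04 -0.03] op 0.0136 q [-0.16  0.42  1.57  0.    1.15 -1.99]
delta [ 0.01 -0.07  1.58] roll -0.04
```

```bash
python3 -m crank '{"claw":[0,0,0,0,0,0,0,0],"delta_pos":[[0,-0.07,0.2],[0,-0.07,0.5],[0,-0.07,0.8],[0,-0.07,1.1],[0,-0.07,1.35],[0,-0.07,1.5],[0,-0.07,1.5],[0,-0.07,1.5]],"roll":[0,0,0,0,0,0,0,0]}' 50;python3 -c "
from h import *
st();todelta((.5393,-.0087,.118),1.84)"
```

```text
time: 41.38
tool_pos: [0.5399, -0.0088, 0.1303]
tool_rot: [3.141, -0.0, -2.876]
contact_force: [0.8, 0.4, -2.7]
opening: 0.0135
t 41.38 pos [ 0.5399 -0.0088  0.1303] rot [ 3.141 -0.    -2.876] F [ 0.8  0.4 -2.7] M [ 0.07 -0.03 -0.01] op 0.0135 q [-0.16  0.46  1.62  0.    1.06 -1.99]
delta [0.02 0.01 0.49] roll -0.04
```

```bash
python3 -m crank '{"claw":[0,0,0,0,0,0,0,0],"delta_pos":[[0,0,0.06],[0,0,0.12],[0,0,0.18],[0,0,0.24],[0,0,0.3],[0,0,0.36],[0,0,0.36],[0,0,0.36]],"roll":[0,0,0,0,0,0,0,0]}' 50;python3 -c "
from h import *
st()"
```

```text
time: 42.05
tool_pos: [0.5398, -0.0088, 0.1213]
tool_rot: [3.141, -0.0, -2.876]
contact_force: [-0.1, -0.3, -3.2]
opening: 0.0139
t 42.05 pos [ 0.5398 -0.0088  0.1213] rot [ 3.141 -0.    -2.876] F [-0.1 -0.3 -3.2] M [0.03 0.01 0.03] op 0.0139 q [-0.16  0.48  1.63  0.    1.04 -1.99]
```

```bash
python3 -m crank '{"claw":[0,0,0,0,0,0,0,0],"delta_pos":[[0,0,0.06],[0,0,0.12],[0,0,0.18],[0,0,0.24],[0,0,0.29],[0,0,0.29],[0,0,0.29],[0,0,0.29]],"roll":[0,0,0,0,0,0,0,0]}' 50;python3 -c "
from h import *
st()"
```

```text
time: 42.72
tool_pos: [0.5399, -0.0088, 0.1142]
tool_rot: [3.142, 0.0, -2.876]
contact_force: [-0.2, 0.3, -2.9]
opening: 0.0137
t 42.72 pos [ 0.5399 -0.0088  0.1142] rot [ 3.142  0.    -2.876] F [-0.2  0.3 -2.9] M [0.03 0.05 0.  ] op 0.0137 q [-0.16  0.48  1.64  0.    1.02 -1.99]
```

Dropped into the start with no side load. Turn clockwise, following down gently.

```bash
python3 -m crank '{"claw":[0,0,0,0,0,0,0,0],"delta_pos":[[0,0,0.04],[0,0,0.06],[0,0,0.07],[0,0,0.09],[0,0,0.11],[0,0,0.13],[0,0,0.15],[0,0,0.15]],"roll":[0.5,1,1.5,2,2.7,3.4,4,4]}' 50;python3 -c "
from h import *
st()"; python3 -m crank '{"claw":[0,0,0,0,0,0,0,0],"delta_pos":[[0,0,0],[0,0,0.01],[0,0,0.03],[0,0,0.05],[0,0,0.07],[0,0,0.09],[0,0,0.1],[0,0,0.1]],"roll":[0.6,1.2,1.8,2.4,3,3.6,4,4]}' 50;python3 -c "
from h import *
st()"
```

```text
time: 43.38
tool_pos: [0.5406, -0.0091, 0.1116]
tool_rot: [-3.141, 0.002, 2.985]
contact_force: [-0.0, -0.2, 3.4]
opening: 0.0136
t 43.38 pos [ 0.5406 -0.0091  0.1116] rot [-3.141e+00  2.000e-03  2.985e+00] F [-0.  -0.2  3.4] M [ 0.13  0.24 -0.02] op 0.0136 q [-0.16  0.49  1.64 -0.    1.01 -1.57]
time: 44.05
tool_pos: [0.5409, -0.0087, 0.1093]
tool_rot: [3.14, 0.003, 2.567]
contact_force: [-1.3, 0.9, 5.0]
opening: 0.0136
t 44.05 pos [ 0.5409 -0.0087  0.1093] rot [3.140e+00 3.000e-03 2.567e+00] F [-1.3  0.9  5. ] M [ 0.14  0.16 -0.07] op 0.0136 q [-0.16  0.49  1.64  0.    1.   -1.16]
```

```bash
python3 -m crank '{"claw":[0,0,0,0,0,0,0,0],"delta_pos":[[0,0,0.01],[0,0,0.02],[0,0,0.03],[0,0,0.05],[0,0,0.06],[0,0,0.07],[0,0,0.07],[0,0,0.07]],"roll":[0.4,0.8,1.2,1.6,2,2.3,2.3,2.3]}' 50;python3 -c "
from h import *
st()"
```

```text
time: 44.72
tool_pos: [0.541, -0.0086, 0.1081]
tool_rot: [3.139, 0.002, 2.329]
contact_force: [-1.2, 2.1, 9.0]
opening: 0.0138
t 44.72 pos [ 0.541  -0.0086  0.1081] rot [3.139e+00 2.000e-03 2.329e+00] F [-1.2  2.1  9. ] M [ 0.16  0.44 -0.04] op 0.0138 q [-0.16  0.49  1.65  0.    1.   -0.92]
```

```bash
python3 -m crank '{"claw":[0,0,0,0,0,0,0,0],"delta_pos":[[0,0,0.01],[0,0,0.02],[0,0,0.03],[0,0,0.03],[0,0,0.04],[0,0,0.04],[0,0,0.04],[0,0,0.04]],"roll":[0.3,0.6,0.9,1.2,1.2,1.2,1.2,1.2]}' 50;python3 -c "
from h import *
st()"
```

```text
time: 45.38
tool_pos: [0.5414, -0.0084, 0.1081]
tool_rot: [3.138, 0.003, 2.204]
contact_force: [-1.7, 3.3, 16.1]
opening: 0.0141
t 45.38 pos [ 0.5414 -0.0084  0.1081] rot [3.138e+00 3.000e-03 2.204e+00] F [-1.7  3.3 16.1] M [0.34 0.8  0.01] op 0.0141 q [-0.16  0.49  1.65  0.    1.   -0.79]
```

Height has stopped falling while turning, so the flange is seated. Release, raise and look.

```bash
python3 -m crank '{"claw":[0.5,0.5,0.5,0.5,0.5,0.5,0.5,0.5],"delta_pos":[[0,0,-0.05],[0,0,-0.05],[0,0,-0.05],[0,0,-0.05],[0,0,-0.05],[0,0,-1],[0,0,-2.4],[0,0,-3.8]],"roll":[0,0,0,0,0,0,0,0]}' 40; python3 -c "
from h import *
st();todelta((.55,-.10,.23),.151)"
```

```text
time: 46.05
tool_pos: [0.539, -0.0087, 0.2002]
tool_rot: [-3.139, -0.002, 2.203]
contact_force: [1.8, -0.0, 0.5]
opening: 0.0459
t 46.05 pos [ 0.539  -0.0087  0.2002] rot [-3.139e+00 -2.000e-03  2.203e+00] F [ 1.8 -0.   0.5] M [-0.07 -0.01  0.04] op 0.0459 q [-0.16  0.39  1.52  0.    1.23 -0.79]
delta [-3.2  -1.81 -1.2 ] roll 4.59
```

```bash
python3 -m crank '{"claw":[0.5,0.5,0.5,0.5,0.5,0.5,0.5,0.5],"delta_pos":[[-0.5,-0.3,-0.8],[-1.2,-0.7,-1.2],[-2.2,-1.2,-1.2],[-3.2,-1.8,-1.2],[-3.2,-1.8,-1.2],[-3.2,-1.8,-1.2],[-3.2,-1.8,-1.2],[-3.2,-1.8,-1.2]],"roll":[0.9,1.9,2.9,3.9,4.6,4.6,4.6,4.6]}' 40; python3 -c "
from h import *
st();c=cam('wrist');save(c,'w20',220,0,200,200,4);c=cam('side');save(c,'s20',280,150,120,80,6);c=cam('scene');save(c,'c20',240,150,240,200,3)"
```

```text
time: 46.72
tool_pos: [0.5506, -0.0993, 0.23]
tool_rot: [-3.141, -0.001, 1.724]
contact_force: [0.1, -0.0, 0.1]
opening: 0.0457
t 46.72 pos [ 0.5506 -0.0993  0.23  ] rot [-3.141e+00 -1.000e-03  1.724e+00] F [ 0.1 -0.   0.1] M [-0.1   0.05  0.01] op 0.0457 q [-0.32  0.4   1.42  0.    1.32 -0.47]
```

View pics/w20.png

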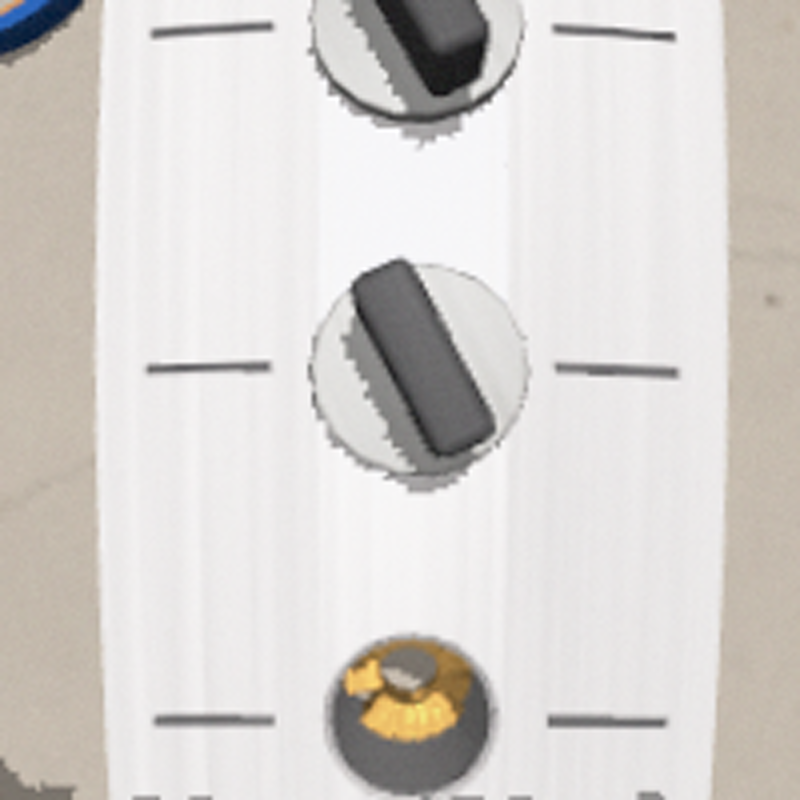

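View pics/s20.png

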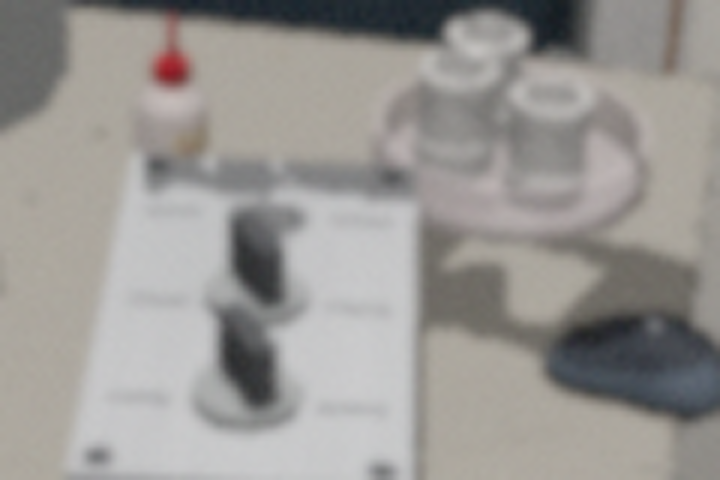

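View pics/c20.png

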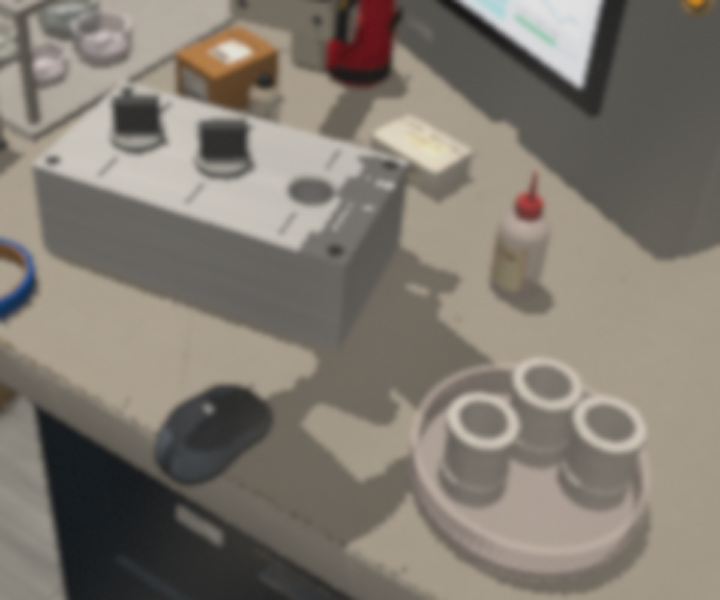

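```bash
python3 -c "
from h import *
a=cam('scene');A=lambda u,v:(240+u/3,150+v/3)
for p in [(482,420),(546,382),(608,425)]:
    q=onz(a,*A(*p),.072)[:2];print(q,np.hypot(*(q-[.452,-.333])))
print(robot.hand_in())"
```

```text
[ 0.42946864 -0.30839881] 0.03335987099127231
[ 0.48659775 -0.3309628 ] 0.034657678729124244
[ 0.47441543 -0.37993973] 0.05201720873908317
the job is handed in; nothing more can be done
None
```

I cleared all three cups into the dish, standing, then screwed both screws from the rack home, one in the well nearest the rack and one in the middle well. The third rack hole was empty at the start. I handed the job in at about 47 s of the 210 s, with the gripper clear of everything.

**Screws:**
- Both dropped into their thread starts with almost no push.
- I turned each clockwise until it stopped sinking; the upward force peaked at about 21 N.
- At that point the gripper height put both flanges level with the block top.
- The last pictures show both upright with the flange flat on the block. That check is by eye, and I did not measure the seated height again after letting go.

**Cups:**
- The last picture puts them about 33, 35 and 52 mm from the dish centre, against a limit of 58 mm.
- The 52 mm cup is about 4 cm from where I set it down, so it looks as if it was knocked. It should still be inside the limit, because the dish wall keeps a standing cup within about 44 mm of the centre.

**Disagreement:** my camera estimate of the slot angles was about 0.3 rad too far anticlockwise. The first screw needed about 1.4 rad of turn instead of about 1.1, so I corrected for this on the second.

The bystanders in the last views looked unmoved, though I checked those by eye only.

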